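Set up the specimen dusting station

ROBOT

A 6-joint arm with a two-finger parallel gripper is mounted at the origin on a cart in front of the work surface, level with it; the furniture and walls round the work are solid. World frame = base frame: x ahead of the robot, y to its left, z up, the work surface at z = 0. Lengths are in m, angles in rad, forces in N, time in s.
With the tool pointing down it reaches from about 0.425 to 0.95 m from the base axis. Payload 3.5 kg.
Tool frame: the origin (TCP) lies midway between the tips of the shut fingers; the grasp point (between the pads) lies 19 mm behind it (ctrl.hold_point_z is the distance from the TCP to the grasp point, in m); z points along the fingers, y is the line along which they close (so a half turn about z gives the same grasp; the last joint's range is limited). The gripper opens to 85 mm and grips with 20 to 120 N. Pads are 22 mm wide; open, the fingers measure 114 mm over their backs; the gripper's body (76 mm by 85 mm) begins 54 mm behind the grasp point. The pads swing forward as they close: fully open they stand 13 mm farther back than shut.
Start: joints at [0.999, 0.286, 1.577, -0, 1.279, -0.15], TCP at [0.276, 0.616, 0.231] pointing down, gripper open.
Joint ranges: [-2.77, 2.77], [-0.9, 2.22], [0.21, 2.48], [-1.53, 4.67], [0.24, 2.81], [-2.84, 2.84]. Speed limits (rad/s): [2.79, 2.79, 3.14, 3.14, 3.14, 3.14].

INTERFACE

Orientations are given as a unit quaternion [x, y, z, w].
In Python, from plant import readout, cams, sign_off, ctrl gives the robot as it stands. The module is installed in compiled form; this text tells all that it offers.
- The arm moves only by the tool step_arm, never from a script. Its argument "increments" is a list of rows, each a list of 2 entries, a list of its own where there are three numbers: the shift along the world's x, y, z in mm, then the turn, a rotation vector about the world's x, y, z in rad. In form: [[[x, y, z], [rx, ry, rz]], ...]. A call has 1 to 8 rows; each row shifts and turns the commanded pose from where the row before left it; what a row does not reach is not made up. A row lasts 1/12 s, in which the tool goes at most 41.7 mm and 7.16 degrees, less where a joint would pass 70% of its speed; a pose out of reach is approached as far as the arm can. A call is refused whole if a number of a shift passes 41.7 or a number of a turn 0.125, either way. A call with a gripper value outside its range is refused whole. "fingers" is the opening, from -1 (shut) to 1 (fully open), set as the call begins (left out, the last holds). The fingers move at their own pace and stop on an object; "grip_force" is the grip in N (left out, the last holds). Time passes only in rows, so rows that do not move let the fingers close. It gives the time, the measured TCP pose, the force, the opening and the grip force at its end, in the units of the state.
- readout.get_state(): the state, without advancing time (a new reading comes with each control period).
- cams.read_camera(name): name is "side" or "top"; returns the picture (480x640x3 uint8, red, green, blue); there is no depth.
- cams.get_calibration(name): a dict with "fx", "fy", "cx", "cy" (pixels), "distortion" ([k1, k2, p1, p2, k3] as OpenCV has them; the pictures are not rectified), "eye" and "rotation" of the camera in the world. Camera axes: x right, y up, looking along -z (the intrinsics and any distortion apply to the point x, -y, -z); pixel columns grow to the right and rows downward; lengths in m; the calibration is good to about 2 mm. A picture is of the moment at which its call begins. get_calibration takes no time and is no camera call.
- sign_off(): hands the job in; it is judged then, once.
The state is a dict: "time": time; "qpos": joint angles; "dq": joint speeds; "joint_efforts": joint torques, N m; "eef_pos": TCP position; "tcp_rot": TCP orientation; "contact_force": force on the tool from outside, world axes, zero at the start; "wrist_torque": the same for the moment, N m; "opening": opening from 0.0 (shut) to 1.0 (fully open); "finger_force": force on a finger pad.
Only numpy, scipy, OpenCV 4.12 (cv2) and the standard library are available. Lean on these libraries where they do the work, as an engineer would, in place of code of your own. Each camera call takes 0.05 s, during which the arm holds its last target. There are 200 camera calls.

TASK

Set up the dusting station. On each coupler of the air bar, pull the brass sleeve back (down) all the way so that it stays back when let go, then press in the nozzle of the same colour until it is fully home and the sleeve springs forward and locks it. Stand every brush upright in the white cup, bristles up, and do not disturb the two pinned beetles on their foam cubes.

Things in the scene. Friction and masses are not known exactly. Their poses are not given: they have to be found in the camera images.
- air_bar: Aluminium air manifold bar fixed to the desk, 62 (x) x 190 (y) x 30 mm high. Origin: centre of its underside. Two quick couplers stand upright on it, at y = +52 mm (blue washer and sleeve band, blue front plate) and y = -52 mm (red), mouths upward, 80 mm above the desk.
- blue_mouth (a point): Centre of the blue coupler's mouth, on its vertical axis at the flat rim, 80 mm above the desk. Core tube 25 mm outer diameter, 18 mm bore. The brass sleeve is a 36 mm cylinder round the tube, from 7 to 33 mm below the mouth when forward; under it are 10 mm of free travel down to the seat nut.
- red_mouth (a point): The same for the red coupler.
- blue_sleeve (a joint): Travel of the blue coupler's sleeve, m: 0 = forward (up), 0.010 = fully back (straight down). Spring: 4 N forward to 8 N fully back. Pulled beyond 0.009 while empty, it then stays back at about 0.0055 when let go. Pressing a nozzle home (5 to 20 N) trips it: the sleeve springs to 0 and balls lock the nozzle.
- red_sleeve (a joint): The same for the red coupler's sleeve. With a sleeve forward the locking balls block the bore: a nozzle then stands 12 mm proud and cannot lock; pull the sleeve back first.
- nozzle_rest: Fixed light wooden rest block, 50 (x) x 130 (y) x 30 mm high, origin at the centre of its underside, with two upright through holes 21 mm wide at y = +36 and y = -36 mm; a nozzle stands stem down in each.
- blue_nozzle: Blue air nozzle, 68 mm tall, about 120 g, standing tip up. Origin: on its axis at the shoulder under the collar; z along the axis to the tip. Above: collar 22 mm diameter, 22 mm high (grip here), metal tip to 42 mm. Below: steel stem 16 mm diameter, 26 mm long, with a groove. Home, the shoulder rests on the mouth, origin at the mouth point.
- red_nozzle: Red air nozzle, the same sizes with a blunter tip.
- brush_cup: White round cup fixed to the desk, 70 mm outer diameter, 3 mm wall, 100 mm high, inner floor at 6 mm. Origin: centre of its underside.
- brush1: Red-handled soft brush lying on the desk, 165 mm long, 8 mm thick, 12 g; two or three of the three brushes are present. Origin: centre of its underside; its y axis runs lengthwise toward the handle end, bristles at -y, z up as it lies.
- brush2: Red-handled soft brush lying on the desk, 165 mm long, 8 mm thick, 12 g; two or three of the three brushes are present. Origin: centre of its underside; its y axis runs lengthwise toward the handle end, bristles at -y, z up as it lies.
- brush3: Red-handled soft brush lying on the desk, 165 mm long, 8 mm thick, 12 g; two or three of the three brushes are present. Origin: centre of its underside; its y axis runs lengthwise toward the handle end, bristles at -y, z up as it lies.
- brush1_bristles (a point): Bristle end of this brush, 79 mm from its middle, on its axis.
- brush2_bristles (a point): Bristle end of this brush, 79 mm from its middle, on its axis.
- brush3_bristles (a point): Bristle end of this brush, 79 mm from its middle, on its axis.
- brush1_handle (a point): Handle end of this brush (plain wooden end), 79 mm from its middle, on its axis.
- brush2_handle (a point): Handle end of this brush (plain wooden end), 79 mm from its middle, on its axis.
- brush3_handle (a point): Handle end of this brush (plain wooden end), 79 mm from its middle, on its axis.
- foam_block2: Pinned beetle on a white foam cube, about 36 x 30 x 52 mm, bystander at the far right. Origin: centre of its underside.
- foam_block3: Pinned beetle on a white foam cube, about 39 x 30 x 52 mm, bystander behind the cup. Origin: centre of its underside.

How it is judged:
At the end, for the whole second after the job is handed in: Each nozzle is home in its colour's coupler (shoulder within 2.5 mm of the mouth, 3 mm of the axis, 0.08 rad of upright), sleeve forward (under 2 mm); every brush present stands in the cup, handle end inside and below 50 mm, bristle end above 115 mm; all at rest (horizontal distance between blue_nozzle and blue_mouth below 0.003 m and z of blue_nozzle in the frame of blue_mouth below 0.0025 m and angle between each of blue_nozzle, red_nozzle's own z axis and vertical below 0.08 rad and value of joint each of blue_sleeve, red_sleeve below 0.002 m and linear speed of each of blue_nozzle, red_nozzle below 0.02 m/s and horizontal distance between red_nozzle and red_mouth below 0.003 m and z of red_nozzle in the frame of red_mouth below 0.0025 m and horizontal distance between each of brush1_handle, brush2_handle, brush3_handle and brush_cup below 0.034 m and height (world z) of each of brush1_handle, brush2_handle, brush3_handle below 0.05 m and height (world z) of each of brush1_bristles, brush2_bristles, brush3_bristles above 0.115 m and linear speed of each of brush1, brush2, brush3 below 0.03 m/s); the robot touches nothing.
It fails at once if a pinned beetle (foam_block2) is pushed more than 25 mm or tipped (distance of foam_block2 from where it was at the start of the episode above 0.025 m or angle between foam_block2's own z axis and vertical above 0.5 rad).
It fails at once if a pinned beetle (foam_block3) is pushed more than 25 mm or tipped (distance of foam_block3 from where it was at the start of the episode above 0.025 m or angle between foam_block3's own z axis and vertical above 0.5 rad).
Of brush1, brush2, brush3 only 2 to 3 are there at a start; the rules pass over those that are not, and their reading is None.
At some moment in a run one of brush1, brush2, brush3 may be knocked a few centimetres aside while the robot is not near it.
It also fails if it takes over 208 s, if anything falls off the work surface, if the arm or the gripper's body presses on something with over 40 N, if the wrist force passes 120 N, or if a joint passes its speed limit or range.

## Working session

There is one attempt and no reset: what is moved stays moved. The work goes in short steps, Python scripts to look and compute and a tool call to move; the robot and the scene stay as the last step left them, time stands still between calls to the robot, and variables do not carry over. Pictures are saved under pics/ and viewed, at most 14 in all, crops included, and the job is handed in when it is done.

Besides the shell and the picture viewer there is one more tool, called after "Call:" as name([rows], argument=value, ...), one row to a line, values as JSON. step_arm: Moves the arm, as the interface text tells. Its arguments: {"type":"object","properties":{"increments":{"type":"array","items":{"type":"array"}},"fingers":{"type":"number"},"grip_force":{"type":"number"}},"required":["increments"]}

```bash
mkdir -p pics
python3 - <<'E'
from plant import readout,cams,ctrl
import cv2
for n in("side","top"):
    cv2.imwrite(f"pics/{n}0.png",cams.read_camera(n)[:,:,::-1]); print(n,cams.get_calibration(n))
print(readout.get_state(),ctrl.hold_point_z)
E
```

```text
side {'fx': 499.3915157378827, 'fy': 499.3915157378827, 'cx': 323.6521905208667, 'cy': 239.94021986316992, 'distortion': array([-0.06240389,  0.        ,  0.        ,  0.        ,  0.        ]), 'eye': array([ 0.1199803 , -0.90888989,  0.69941385]), 'rotation': array([ 0.47038797, -0.11203016, -0.19208837,  0.8539827 ])}
top {'fx': 509.70660836109136, 'fy': 509.70660836109136, 'cx': 326.94080002304105, 'cy': 232.74259050405504, 'distortion': array([-0.08903404,  0.        ,  0.        ,  0.        ,  0.        ]), 'eye': array([ 0.39154977, -0.04031973,  1.49641142]), 'rotation': array([-0.05161018,  0.03427866,  0.71253334, -0.69889742])}
{'time': 0.1, 'qpos': array([ 9.98952304e-01,  2.87098252e-01,  1.57802566e+00,  1.16869814e-05,
        1.27863366e+00, -1.49976095e-01]), 'dq': array([-0.00025628, -0.00126709, -0.00295557, -0.00021254, -0.00158342,
        0.00114889]), 'joint_efforts': array([ 4.40028061e-04, -4.07298839e+01, -2.93697810e+01, -1.54789850e-04,
        3.43479391e-03,  5.82207562e-06]), 'eef_pos': array([0.27601695, 0.61533029, 0.23007407]), 'tcp_rot': array([ 2.09374783e-01,  9.77834868e-01, -1.01074561e-03, -3.87477294e-04]), 'contact_force': array([ 0.17017459,  0.61172823, -0.75546423]), 'wrist_torque': array([ 0.03796388, -0.00778594, -0.05211478]), 'finger_force': 0.0, 'opening': 1.0002458643861316} 0.0187
```

View pics/side0.png

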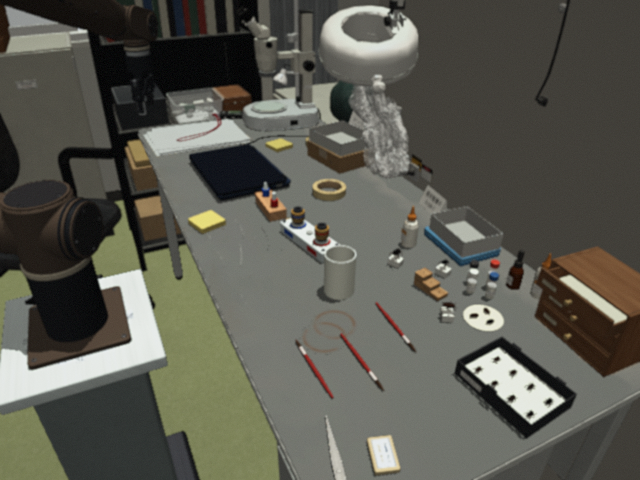

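View pics/top0.png

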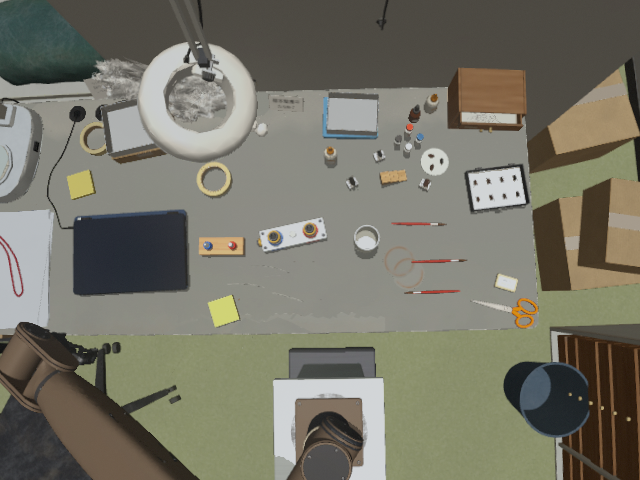

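Side and top views: bar at top pixel (293,235), with blue coupler (274,237) and red (310,230). The rest is at (221,246) and the cup at (367,240). Three brushes lie near (418,224), (440,261) and (432,292). I'll zoom in for accurate pixels.

```bash
cat > h.py <<'E'
import numpy as np,cv2
from scipy.spatial.transform import Rotation as R
from plant import cams,readout
C={n:cams.get_calibration(n) for n in("side","top")}
def K(c): return np.array([[c['fx'],0,c['cx']],[0,c['fy'],c['cy']],[0,0,1.]])
def ray(n,uv):
    c=C[n]; p=cv2.undistortPoints(np.array([[uv]],float),K(c),c['distortion'])[0,0]
    d=R.from_quat(c['rotation']).apply([p[0],-p[1],-1]); return c['eye'],d/np.linalg.norm(d)
def onz(n,uv,z):
    e,d=ray(n,uv); return e+d*(z-e[2])/d[2]
def tri(us,ut):
    e1,d1=ray("side",us); e2,d2=ray("top",ut)
    s=np.linalg.lstsq(np.c_[d1,-d2],e2-e1,rcond=None)[0]
    a,b=e1+d1*s[0],e2+d2*s[1]; return (a+b)/2,np.linalg.norm(a-b)
def proj(n,P):
    c=C[n]; q=R.from_quat(c['rotation']).inv().apply(np.atleast_2d(P)-c['eye'])*[1,-1,-1]
    return cv2.projectPoints(q,np.zeros(3),np.zeros(3),K(c),c['distortion'])[0][:,0]
def crop(n,im,x0,y0,w,h,f,out):
    cv2.imwrite(out,cv2.resize(im[y0:y0+h,x0:x0+w,::-1],None,fx=f,fy=f,interpolation=cv2.INTER_CUBIC))
E
python3 - <<'E'
from h import *
t=cv2.imread("pics/top0.png")[:,:,::-1]; s=cv2.imread("pics/side0.png")[:,:,::-1]
crop("top",t,190,205,200,70,4,"pics/a.png"); crop("top",t,375,170,110,140,4,"pics/b.png")
crop("side",s,240,170,130,140,4,"pics/c.png");crop("side",s,285,290,140,115,5,"pics/d.png")
E
```

```text
(no output)
```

View pics/a.png

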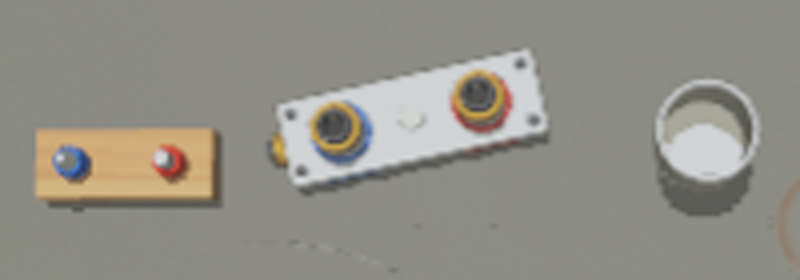

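View pics/b.png

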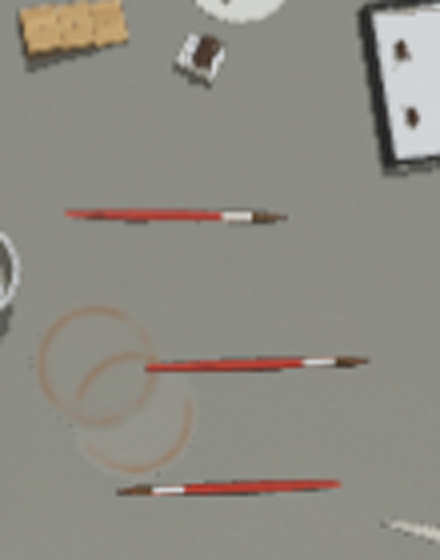

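View pics/c.png

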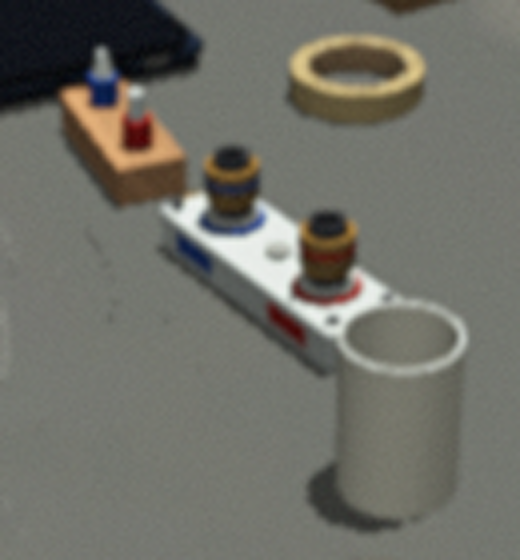

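View pics/d.png

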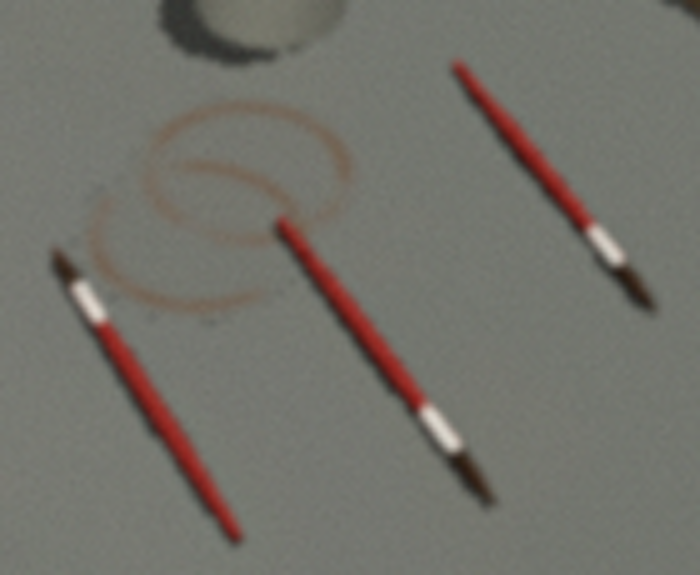

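Crops: mouths at a(335,125) blue and a(479,94) red, cup rim centre at a(707,131), nozzle tips at a(63,157) and a(162,157). The upper two brushes have handles to the left; the lowest has its handle to the right. Now triangulating.

Run:
```python
from h import *
np.set_printoptions(precision=4,suppress=True)
f=lambda o,s,p:(o[0]+(p[0]+.5)/s-.5,o[1]+(p[1]+.5)/s-.5)
a=lambda *p:f((190,205),4,p); b=lambda *p:f((375,170),4,p); c=lambda *p:f((240,170),4,p); d=lambda *p:f((285,290),5,p)
L=dict(btip=(c(101,50),a(63,157)),rtip=(c(135,92),a(162,157)),bm=(c(231,157),a(335,125)),rm=(c(327,222),a(479,94)),cup=(c(402,336),a(707,131)),
Ah=(d(459,66),b(66,213)),Ab=(d(652,310),b(287,217)),Bh=(d(283,220),b(147,368)),Bb=(d(490,502),b(369,361)),Cb=(d(57,253),b(117,491)),Ch=(d(238,540),b(340,484)))
for k,(s,t) in L.items(): print(k,*tri(s,t))
z=dict(btip=.072,rtip=.072,bm=.08,rm=.08,cup=.1)
for k,(s,t) in L.items():
    zz=z.get(k,.005); print(k,zz,"top",onz("top",t,zz)[:2],"side",onz("side",s,zz)[:2])
for n,p in dict(bcollar=(71,161),rcollar=(170,161)).items(): print(n,onz("top",a(*p),.052))
for n,p in dict(tl=(36,128),tr=(214,128),bl=(36,199),br=(214,202)).items(): print("rest",n,onz("top",a(*p),.03))
for n,p in dict(tl=(276,104),tr=(528,50),br=(549,128),bl=(299,188)).items(): print("bar",n,onz("top",a(*p),.03))
for n,p in dict(fb3=(352,183),fb2=(425,183),x=(380,155)).items(): print(n,onz("top",p,.052))
```

```text
btip [0.5404 0.3391 0.0729] 0.0016645016575471301
rtip [0.5393 0.2681 0.0718] 0.0012148842286953357
bm [0.5589 0.1441 0.0775] 0.0012655605194409614
rm [0.579  0.0422 0.0781] 0.0005974465523100139
cup [ 0.5477 -0.1161  0.0988] 0.0005453752437460001
Ah [ 0.5997 -0.1954  0.0029] 0.00014815363715888201
Ab [ 0.5918 -0.3577  0.0044] 0.0030045579547124607
Bh [ 0.484  -0.2508  0.0042] 0.00011985360296709003
Bb [ 0.4843 -0.4132  0.0053] 0.002531983274418971
Cb [ 0.3951 -0.2264  0.0008] 0.00041113301345834755
Ch [ 0.3958 -0.3886  0.0035] 0.0012577191764373944
btip 0.072 top [0.5413 0.3391] side [0.5402 0.3411]
rtip 0.072 top [0.5399 0.2679] side [0.5386 0.2679]
bm 0.08 top [0.5592 0.1435] side [0.5565 0.1401]
rm 0.08 top [0.579 0.042] side [0.5773 0.0394]
cup 0.1 top [ 0.5474 -0.1159] side [ 0.5472 -0.1177]
Ah 0.005 top [ 0.5995 -0.1952] side [ 0.5982 -0.1975]
Ab 0.005 top [ 0.5931 -0.3584] side [ 0.5899 -0.3578]
Bh 0.005 top [ 0.4839 -0.2507] side [ 0.4836 -0.2516]
Bb 0.005 top [ 0.4855 -0.4139] side [ 0.4832 -0.4126]
Cb 0.005 top [ 0.3949 -0.2258] side [ 0.3937 -0.2306]
Ch 0.005 top [ 0.3964 -0.3885] side [ 0.3946 -0.3895]
bcollar [0.5404 0.3385 0.052 ]
rcollar [0.539  0.2664 0.052 ]
rest tl [0.5674 0.3706 0.03  ]
rest tr [0.5647 0.2387 0.03  ]
rest bl [0.5152 0.37   0.03  ]
rest br [0.5107 0.2387 0.03  ]
bar tl [0.5814 0.1932 0.03  ]
bar tr [0.6172 0.0088 0.03  ]
bar br [ 0.5597 -0.0055  0.03  ]
bar bl [0.5197 0.1765 0.03  ]
fb3 [ 0.7116 -0.0814  0.052 ]
fb2 [ 0.7071 -0.2922  0.052 ]
x [ 0.7931 -0.1649  0.052 ]
```

Heights agree with the sizes given: tips 72 mm, mouths 78 mm, rim 99 mm, brushes 4 mm, and mouth spacing 104 mm. I'm moving over the blue coupler.

Call:
step_arm([
  [[20.2, -33.7, 0], [0, 0, 0.105]],
  [[20.2, -33.7, 0], [0, 0, 0.105]],
  [[20.2, -33.7, 0], [0, 0, 0.105]],
  [[20.2, -33.7, 0], [0, 0, 0.105]],
  [[20.2, -33.7, 0], [0, 0, 0]],
  [[20.2, -33.7, 0], [0, 0, 0]],
  [[20.2, -33.7, 0], [0, 0, 0]],
], fingers=0.5)

```text
time: 0.68
eef_pos: [0.418, 0.3781, 0.2308]
tcp_rot: [0.001, 1.0, -0.0, -0.0]
contact_force: [0.2, -0.6, 0.4]
opening: 0.751
finger_force: 0.0
```

Call:
step_arm([
  [[20.2, -33.7, 0], [0, 0, 0]],
  [[20.2, -33.7, 0], [0, 0, 0]],
  [[20.2, -33.7, 0], [0, 0, 0]],
  [[20.2, -33.7, 0], [0, 0, 0]],
  [[20.2, -33.7, 0], [0, 0, 0]],
  [[20.2, -33.7, 0], [0, 0, 0]],
  [[20.2, -33.7, 0], [0, 0, 0]],
  [[0, 0, 0], [0, 0, 0]],
])

```text
time: 1.35
eef_pos: [0.5618, 0.1384, 0.2309]
tcp_rot: [0.004, 1.0, -0.001, 0.0]
contact_force: [0.6, 0.3, -0.7]
opening: 0.749
finger_force: 0.0
```

Call:
step_arm([
  [[0, 0, -40], [0, 0, 0]],
  [[0, 0, -40], [0, 0, 0]],
  [[0, 0, 0], [0, 0, 0]],
  [[0, 0, 0], [0, 0, 0]],
  [[0, 0, 0], [0, 0, 0]],
])

```text
time: 1.77
eef_pos: [0.5598, 0.1445, 0.1529]
tcp_rot: [0.001, 1.0, 0.0, 0.001]
contact_force: [1.0, 0.4, 0.1]
opening: 0.746
finger_force: 0.0
```

Run:
```python
from h import *
s=readout.get_state(); print({k:np.round(s[k],4) for k in s})
t=cams.read_camera("top");q=cams.read_camera("side")
crop("t",t,230,190,110,90,5,"pics/t1.png");crop("q",q,240,150,120,120,5,"pics/s1.png")
A=cv2.imread("pics/t1.png");B=cv2.imread("pics/s1.png")
B=cv2.resize(B,(450,450));A=A[:450,:350] if 0 else cv2.resize(A,(350,286))
o=np.zeros((450,800,3),'uint8');o[:286,:350]=A;o[:,350:]=B;cv2.imwrite("pics/m1.png",o)
```

```text
{'time': np.float64(1.7667), 'qpos': array([ 0.0772,  0.1515,  1.8861,  0.    ,  1.1024, -1.4923]), 'dq': array([ 0.002 , -0.0281, -0.037 , -0.0003, -0.0067, -0.0002]), 'joint_efforts': array([-9.96000e-02, -3.13417e+01, -2.53749e+01, -4.10000e-03,
        4.97000e-02,  1.00000e-03]), 'eef_pos': array([0.5598, 0.1445, 0.1529]), 'tcp_rot': array([7.e-04, 1.e+00, 1.e-04, 8.e-04]), 'contact_force': array([0.9511, 0.3884, 0.058 ]), 'wrist_torque': array([ 0.0559,  0.0481, -0.0372]), 'finger_force': np.float64(0.0), 'opening': np.float64(0.7458)}
```

View pics/m1.png

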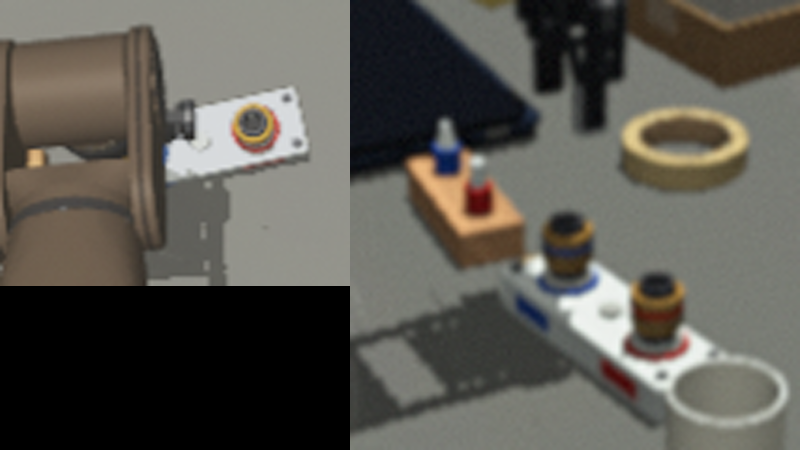

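Side view: the open gripper is above the blue coupler, clear of it. Descending and closing on the sleeve.

Call:
step_arm([
  [[0, 0, -30], [0, 0, 0]],
  [[0, 0, -30], [0, 0, 0]],
  [[0, 0, -20], [0, 0, 0]],
  [[0, 0, -15], [0, 0, 0]],
  [[0, 0, -8], [0, 0, 0]],
  [[0, 0, 0], [0, 0, 0]],
  [[0, 0, 0], [0, 0, 0]],
])

```text
time: 2.45
eef_pos: [0.5604, 0.1443, 0.05]
tcp_rot: [0.001, 1.0, 0.0, 0.001]
contact_force: [-0.8, 0.2, 0.5]
opening: 0.752
finger_force: 0.0
```

Call:
step_arm([
  [[0, 0, 0], [0, 0, 0]],
  [[0, 0, 0], [0, 0, 0]],
  [[0, 0, 0], [0, 0, 0]],
  [[0, 0, 0], [0, 0, 0]],
  [[0, 0, 0], [0, 0, 0]],
  [[0, 0, 0], [0, 0, 0]],
], fingers=-1, grip_force=50)

```text
time: 2.95
eef_pos: [0.5605, 0.1448, 0.0497]
tcp_rot: [0.001, 1.0, 0.001, 0.002]
contact_force: [1.8, 4.2, 4.0]
opening: 0.404
finger_force: 50.3
```

Call:
step_arm([
  [[0, 0, -2], [0, 0, 0]],
  [[0, 0, -2], [0, 0, 0]],
  [[0, 0, -2], [0, 0, 0]],
  [[0, 0, -2], [0, 0, 0]],
  [[0, 0, -2], [0, 0, 0]],
  [[0, 0, -1], [0, 0, 0]],
  [[0, 0, 0], [0, 0, 0]],
  [[0, 0, 0], [0, 0, 0]],
])

```text
time: 3.62
eef_pos: [0.5605, 0.1448, 0.0406]
tcp_rot: [0.001, 1.0, 0.001, 0.001]
contact_force: [-4.0, 4.3, 17.7]
opening: 0.401
finger_force: 51.9
```

Call:
step_arm([
  [[0, 0, -1.5], [0, 0, 0]],
  [[0, 0, -1.5], [0, 0, 0]],
  [[0, 0, -1], [0, 0, 0]],
  [[0, 0, 0], [0, 0, 0]],
  [[0, 0, 0], [0, 0, 0]],
])

```text
time: 4.03
eef_pos: [0.5606, 0.1448, 0.0404]
tcp_rot: [0.001, 1.0, 0.0, -0.0]
contact_force: [-13.9, 2.4, 36.2]
opening: 0.402
finger_force: 53.8
```

Call:
step_arm([
  [[0, 0, 0], [0, 0, 0]],
  [[0, 0, 0], [0, 0, 0]],
  [[0, 0, 0], [0, 0, 0]],
  [[0, 0, 0], [0, 0, 0]],
], fingers=0.5)

```text
time: 4.37
eef_pos: [0.5578, 0.1434, 0.0317]
tcp_rot: [0.001, 1.0, -0.0, -0.002]
contact_force: [-0.6, -0.1, 0.9]
opening: 0.749
finger_force: 0.0
```

Call:
step_arm([
  [[0, 0, 20], [0, 0, 0]],
  [[0, 0, 30], [0, 0, 0]],
  [[0, 0, 30], [0, 0, 0]],
  [[5, -25, 20], [0, 0, 0]],
  [[5, -25, 0], [0, 0, 0]],
  [[5, -25, 0], [0, 0, 0]],
  [[4, -25.5, 0], [0, 0, 0]],
  [[0, 0, 0], [0, 0, 0]],
])

```text
time: 5.03
eef_pos: [0.5783, 0.0395, 0.1323]
tcp_rot: [0.003, 1.0, -0.001, -0.001]
contact_force: [0.1, -0.1, -0.3]
opening: 0.748
finger_force: 0.0
```

Run:
```python
from h import *
s=readout.get_state(); print({k:np.round(s[k],4) for k in ('eef_pos','qpos','contact_force')})
t=cams.read_camera("top");q=cams.read_camera("side")
crop("q",q,270,195,60,70,8,"pics/s2.png");
```

```text
{'eef_pos': array([0.5783, 0.0395, 0.1323]), 'qpos': array([-0.1058,  0.1811,  1.8937, -0.0024,  1.068 , -1.67  ]), 'contact_force': array([ 0.0547, -0.1056, -0.2835])}
```

View pics/s2.png

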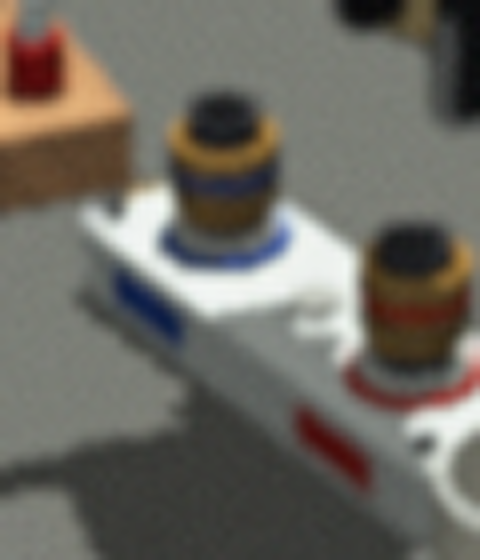

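Blue sleeve is back: its band sits visibly nearer the washer than red's, and more black tube shows. Now red.

Call:
step_arm([
  [[1, 0, -30], [0, 0, 0]],
  [[0, 0, -25], [0, 0, 0]],
  [[0, 0, -20], [0, 0, 0]],
  [[0, 0, -9], [0, 0, 0]],
  [[0, 0, 0], [0, 0, 0]],
  [[0, 0, 0], [0, 0, 0]],
])

```text
time: 5.63
eef_pos: [0.5788, 0.0442, 0.049]
tcp_rot: [0.0, 1.0, 0.0, -0.001]
contact_force: [0.1, 0.1, -0.0]
opening: 0.747
finger_force: 0.0
```

Call:
step_arm([
  [[0, 0, 0], [0, 0, 0]],
  [[0, 0, 0], [0, 0, 0]],
  [[0, 0, 0], [0, 0, 0]],
  [[0, 0, 0], [0, 0, 0]],
  [[0, 0, 0], [0, 0, 0]],
  [[0, 0, 0], [0, 0, 0]],
], fingers=-1, grip_force=50)

```text
time: 6.13
eef_pos: [0.5804, 0.043, 0.0507]
tcp_rot: [0.001, 1.0, -0.0, 0.002]
contact_force: [-0.1, -3.4, 4.5]
opening: 0.402
finger_force: 50.1
```

Call:
step_arm([
  [[0, 0, -2], [0, 0, 0]],
  [[0, 0, -2], [0, 0, 0]],
  [[0, 0, -2], [0, 0, 0]],
  [[0, 0, -2], [0, 0, 0]],
  [[0, 0, -2], [0, 0, 0]],
  [[0, 0, -2], [0, 0, 0]],
  [[0, 0, 0], [0, 0, 0]],
  [[0, 0, 0], [0, 0, 0]],
])

```text
time: 6.8
eef_pos: [0.5805, 0.043, 0.0415]
tcp_rot: [0.001, 1.0, -0.001, 0.0]
contact_force: [-6.8, -2.8, 22.4]
opening: 0.403
finger_force: 52.3
```

Call:
step_arm([
  [[0, 0, -1.5], [0, 0, 0]],
  [[0, 0, -1.5], [0, 0, 0]],
  [[0, 0, 0], [0, 0, 0]],
  [[0, 0, 0], [0, 0, 0]],
])

```text
time: 7.13
eef_pos: [0.5806, 0.0431, 0.0413]
tcp_rot: [0.0, 1.0, -0.001, -0.001]
contact_force: [-13.5, -3.1, 36.8]
opening: 0.405
finger_force: 53.6
```

Call:
step_arm([
  [[0, 0, 0], [0, 0, 0]],
  [[0, 0, 0], [0, 0, 0]],
  [[0, 0, 0], [0, 0, 0]],
  [[0, 0, 0], [0, 0, 0]],
], fingers=0.5)

```text
time: 7.47
eef_pos: [0.5776, 0.044, 0.0326]
tcp_rot: [0.001, 1.0, 0.0, -0.002]
contact_force: [-0.3, 0.6, -0.3]
opening: 0.75
finger_force: 0.0
```

Call:
step_arm([
  [[0, 0, 20], [0, 0, 0]],
  [[0, 0, 35], [0, 0, 0]],
  [[0, 0, 35], [0, 0, 0]],
  [[0, 0, 35], [0, 0, 0]],
  [[0, 0, 0], [0, 0, 0]],
])

```text
time: 7.88
eef_pos: [0.5834, 0.0435, 0.1668]
tcp_rot: [0.001, 1.0, -0.0, 0.006]
contact_force: [1.2, -0.6, 0.1]
opening: 0.748
finger_force: 0.0
```

Run:
```python
from h import *
s=readout.get_state(); print({k:np.round(s[k],4) for k in ('eef_pos','qpos','contact_force')})
```

```text
{'eef_pos': array([0.5834, 0.0435, 0.1668]), 'qpos': array([-9.9100e-02,  1.4480e-01,  1.8662e+00,  6.0000e-04,  1.1180e+00,
       -1.6685e+00]), 'contact_force': array([ 1.1588, -0.5533,  0.1136])}
```

Both sleeves hit their stops. I'll turn 90° and pinch the rigid core tubes lightly to find the couplers' x.

Call:
step_arm([
  [[0, 0, 0], [0, 0, -0.1208]],
  [[0, 0, 0], [0, 0, -0.1208]],
  [[0, 0, 0], [0, 0, -0.1208]],
  [[0, 0, 0], [0, 0, -0.1208]],
  [[0, 0, 0], [0, 0, -0.1208]],
  [[0, 0, 0], [0, 0, -0.1208]],
  [[0, 0, 0], [0, 0, -0.1208]],
])

```text
time: 8.47
eef_pos: [0.5784, 0.0439, 0.1575]
tcp_rot: [0.414, 0.91, -0.0, -0.001]
contact_force: [-0.4, -0.1, 0.8]
opening: 0.754
finger_force: 0.0
```

Call:
step_arm([
  [[0, 0, 0], [0, 0, -0.1208]],
  [[0, 0, 0], [0, 0, -0.1208]],
  [[0, 0, 0], [0, 0, -0.1208]],
  [[0, 0, 0], [0, 0, -0.1208]],
  [[0, 0, 0], [0, 0, -0.1208]],
  [[0, 0, 0], [0, 0, -0.1208]],
  [[0, 0, 0], [0, 0, 0]],
  [[0, 0, 0], [0, 0, 0]],
])

```text
time: 9.13
eef_pos: [0.5785, 0.0438, 0.158]
tcp_rot: [0.706, 0.708, -0.001, -0.001]
contact_force: [-1.0, -0.4, 0.4]
opening: 0.751
finger_force: 0.0
```

Call:
step_arm([
  [[0, 0, -30], [0, 0, 0]],
  [[0, 0, -30], [0, 0, 0]],
  [[0, 0, -20], [0, 0, 0]],
  [[0, 0, -6], [0, 0, 0]],
  [[0, 0, 0], [0, 0, 0]],
  [[0, 0, 0], [0, 0, 0]],
  [[0, 0, 0], [0, 0, 0]],
])

```text
time: 9.72
eef_pos: [0.5805, 0.0434, 0.0751]
tcp_rot: [0.707, 0.707, 0.001, 0.001]
contact_force: [-0.6, -0.3, 1.4]
opening: 0.747
finger_force: 0.0
```

Call:
step_arm([
  [[0, 0, 0], [0, 0, 0]],
  [[0, 0, 0], [0, 0, 0]],
  [[0, 0, 0], [0, 0, 0]],
  [[0, 0, 0], [0, 0, 0]],
  [[0, 0, 0], [0, 0, 0]],
  [[0, 0, 0], [0, 0, 0]],
  [[0, 0, 0], [0, 0, 0]],
], fingers=-1, grip_force=30)

```text
time: 10.3
eef_pos: [0.5783, 0.0435, 0.0746]
tcp_rot: [0.707, 0.707, -0.001, -0.001]
contact_force: [-5.1, -0.7, 7.6]
opening: 0.281
finger_force: 29.1
```

Call:
step_arm([
  [[0, 0, 0], [0, 0, 0]],
  [[0, 0, 0], [0, 0, 0]],
  [[0, 0, 0], [0, 0, 0]],
  [[0, 0, 25], [0, 0, 0]],
  [[0, 0, 35], [0, 0, 0]],
  [[0, 0, 30], [0, 0, 0]],
], fingers=0.3)

```text
time: 10.8
eef_pos: [0.5788, 0.0436, 0.1639]
tcp_rot: [0.708, 0.707, -0.0, -0.0]
contact_force: [1.0, -0.2, 0.6]
opening: 0.648
finger_force: 0.0
```

Call:
step_arm([
  [[-6.7, 37.5, 0], [0, 0, 0]],
  [[-6.7, 37.5, 0], [0, 0, 0]],
  [[-6.7, 37.5, 0], [0, 0, 0]],
  [[-6.7, 37.5, 0], [0, 0, 0]],
  [[-6.7, 37.5, 0], [0, 0, 0]],
  [[-6.7, 37.5, 0], [0, 0, 0]],
  [[0, 0, 0], [0, 0, 0]],
  [[0, 0, 0], [0, 0, 0]],
])

```text
time: 11.47
eef_pos: [0.5383, 0.2704, 0.1632]
tcp_rot: [0.706, 0.708, 0.0, 0.0]
contact_force: [-0.8, -0.0, 0.4]
opening: 0.654
finger_force: 0.0
```

Call:
step_arm([
  [[0, 0, -35], [0, 0, 0]],
  [[0, 0, -35], [0, 0, 0]],
  [[0, 0, -30], [0, 0, 0]],
  [[0, 0, -18], [0, 0, 0]],
  [[0, 0, -8], [0, 0, 0]],
  [[0, 0, 0], [0, 0, 0]],
  [[0, 0, 0], [0, 0, 0]],
  [[0, 0, 0], [0, 0, 0]],
])

```text
time: 12.13
eef_pos: [0.5407, 0.2685, 0.0393]
tcp_rot: [0.708, 0.706, 0.002, 0.001]
contact_force: [1.0, 0.0, -0.7]
opening: 0.652
finger_force: 0.0
```

Run:
```python
from h import *
s=readout.get_state(); print({k:np.round(s[k],4) for k in ('eef_pos','qpos','contact_force')})
q=cams.read_camera("side");crop("q",q,245,165,70,70,8,"pics/s3.png")
```

```text
{'eef_pos': array([0.5407, 0.2685, 0.0393]), 'qpos': array([ 2.9300e-01,  3.5580e-01,  1.8741e+00, -1.0000e-04,  9.0800e-01,
        2.9520e-01]), 'contact_force': array([ 0.9782,  0.0268, -0.6934])}
```

View pics/s3.png

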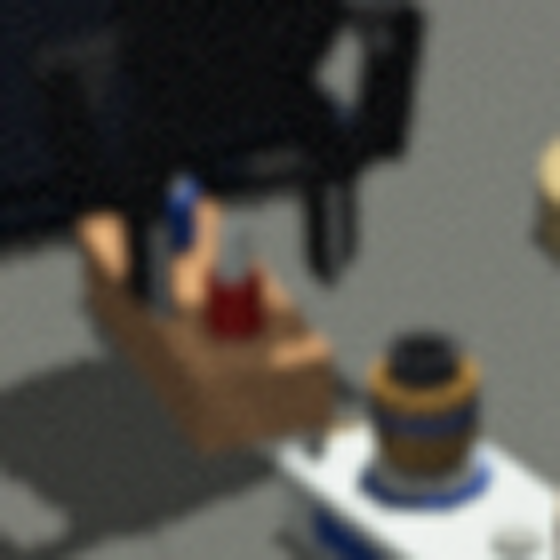

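Fingers straddle the red nozzle, tips at crop (150,305) and (330,275) with the nozzle at (237,290). Closing.

Call:
step_arm([
  [[0, 0, -3], [0, 0, 0]],
  [[0, 0, 0], [0, 0, 0]],
  [[0, 0, 0], [0, 0, 0]],
  [[0, 0, 0], [0, 0, 0]],
  [[0, 0, 0], [0, 0, 0]],
  [[0, 0, 0], [0, 0, 0]],
  [[0, 0, 0], [0, 0, 0]],
], fingers=-1, grip_force=50)

```text
time: 12.77
eef_pos: [0.5395, 0.2687, 0.0351]
tcp_rot: [0.708, 0.707, 0.001, 0.0]
contact_force: [-0.5, -0.1, 5.5]
opening: 0.232
finger_force: 49.0
```

Call:
step_arm([
  [[0, 0, 10], [0, 0, 0]],
  [[0, 0, 30], [0, 0, 0]],
  [[0, 0, 35], [0, 0, 0]],
  [[0, 0, 35], [0, 0, 0]],
  [[0, 0, 0], [0, 0, 0]],
  [[0, 0, 0], [0, 0, 0]],
  [[0, 0, 0], [0, 0, 0]],
])

```text
time: 13.35
eef_pos: [0.5379, 0.2683, 0.1433]
tcp_rot: [0.708, 0.707, -0.001, -0.001]
contact_force: [-0.7, 0.6, -2.7]
opening: 0.23
finger_force: 50.0
```

Run:
```python
from h import *
s=readout.get_state(); print({k:np.round(s[k],4) for k in ('eef_pos','qpos','contact_force','wrist_torque','opening')})
q=cams.read_camera("side");crop("q",q,245,100,70,100,6,"pics/s4.png")
```

```text
{'eef_pos': array([0.5379, 0.2683, 0.1433]), 'qpos': array([2.9400e-01, 2.1310e-01, 1.8338e+00, 1.0000e-04, 1.0969e+00,
       2.9530e-01]), 'contact_force': array([-0.6966,  0.5536, -2.6873]), 'wrist_torque': array([ 0.0022, -0.0157,  0.0245]), 'opening': np.float64(0.2305)}
```

View pics/s4.png

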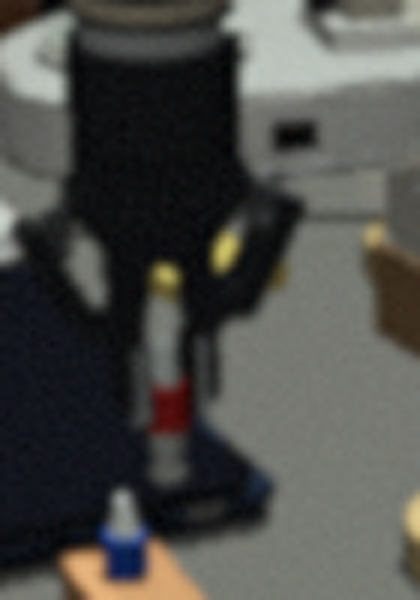

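Red nozzle held upright, collar at crop (170,410). Next: check its seat in the pads against the coupler with the same camera.

Run:
```python
from h import *
np.set_printoptions(precision=2,suppress=True)
f=lambda o,s,p:np.array((o[0]+(p[0]+.5)/s-.5,o[1]+(p[1]+.5)/s-.5))
print("mouths meas-proj", f((240,170),4,(327,222))-proj("side",[.578,.043,.08]), f((240,170),4,(231,157))-proj("side",[.5575,.1448,.08]))
print("noz", f((245,100),6,(170,410))-proj("side",[.5379,.2683,.1493]))
print("dpix/dy",(proj("side",[.538,.278,.15])-proj("side",[.538,.268,.15]))/10,"dx",(proj("side",[.548,.268,.15])-proj("side",[.538,.268,.15]))/10)
# precise centroid of red pixels & stem
q=cv2.imread("pics/s4.png"); b,g,r=[q[:,:,i].astype(int) for i in range(3)]
m=(r>90)&(g<60)&(b<70); ys,xs=np.nonzero(m); print(xs.mean(),ys.mean(),xs.min(),xs.max(),ys.min(),ys.max())
q=cv2.imread("pics/side0.png")[170:310,240:370]; b,g,r=[q[:,:,i].astype(int) for i in range(3)]
```

```text
mouths meas-proj [[0.37 0.73]] [[0.38 0.87]]
noz [[1.03 0.98]]
dpix/dy [[-0.13 -0.14]] dx [[ 0.35 -0.06]]
166.2258064516129 390.30645161290323 159 174 387 393
```

Call:
step_arm([
  [[6.6, -37.5, 0], [0, 0, 0]],
  [[6.6, -37.5, 0], [0, 0, 0]],
  [[6.6, -37.5, 0], [0, 0, 0]],
  [[6.6, -37.5, 0], [0, 0, 0]],
  [[6.6, -37.5, 0], [0, 0, 0]],
  [[6.4, -37.8, 0], [0, 0, 0]],
  [[0, 0, 0], [0, 0, 0]],
  [[0, 0, 0], [0, 0, 0]],
])

```text
time: 14.07
eef_pos: [0.5771, 0.0414, 0.1418]
tcp_rot: [0.709, 0.705, -0.001, -0.002]
contact_force: [-0.4, 0.3, -1.9]
opening: 0.231
finger_force: 49.9
```

Call:
step_arm([
  [[0, 0, -14], [0, 0, 0]],
  [[0, 0, -14], [0, 0, 0]],
  [[0, 0, 0], [0, 0, 0]],
  [[0, 0, 0], [0, 0, 0]],
  [[0, 0, 0], [0, 0, 0]],
  [[0, 0, 0], [0, 0, 0]],
  [[0, 0, 0], [0, 0, 0]],
])

```text
time: 14.65
eef_pos: [0.5788, 0.0437, 0.1172]
tcp_rot: [0.707, 0.707, 0.0, 0.001]
contact_force: [0.2, -0.4, -0.4]
opening: 0.235
finger_force: 49.9
```

Run:
```python
from h import *
s=readout.get_state(); print({k:np.round(s[k],4) for k in ('eef_pos','qpos','contact_force','wrist_torque','opening')})
q=cams.read_camera("side");crop("q",q,285,180,75,75,8,"pics/s5.png")
```

```text
{'eef_pos': array([0.5788, 0.0437, 0.1172]), 'qpos': array([-9.9400e-02,  2.0040e-01,  1.9019e+00,  1.0000e-04,  1.0378e+00,
       -9.8800e-02]), 'contact_force': array([ 0.2045, -0.4376, -0.4359]), 'wrist_torque': array([-0.0089, -0.015 , -0.0244]), 'opening': np.float64(0.2347)}
```

View pics/s5.png

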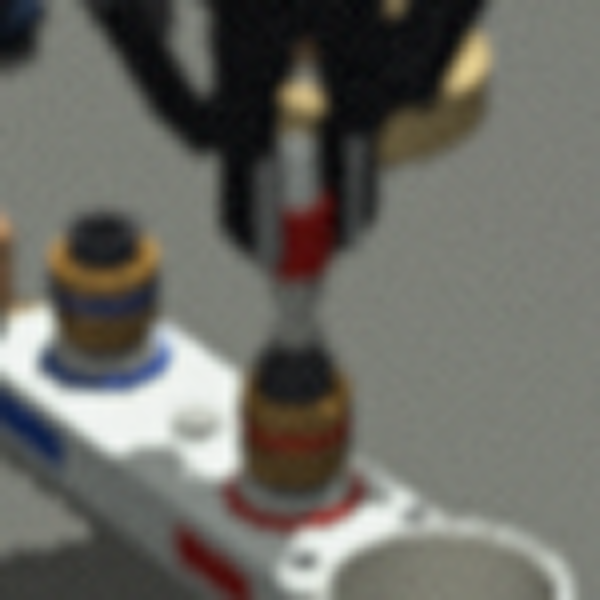

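Nozzle stem (297,340) sits over the red mouth (297,365). The red sleeve is back. Lowering gently.

Call:
step_arm([
  [[0, 0, -3], [0, 0, 0]],
  [[0, 0, -3], [0, 0, 0]],
  [[0, 0, -3], [0, 0, 0]],
  [[0, 0, -3], [0, 0, 0]],
  [[0, 0, 0], [0, 0, 0]],
  [[0, 0, 0], [0, 0, 0]],
])

```text
time: 15.2
eef_pos: [0.578, 0.0432, 0.1038]
tcp_rot: [0.708, 0.707, -0.0, -0.0]
contact_force: [0.7, 0.1, -1.8]
opening: 0.231
finger_force: 49.9
```

Call:
step_arm([
  [[0, 0, -4], [0, 0, 0]],
  [[0, 0, -4], [0, 0, 0]],
  [[0, 0, -4], [0, 0, 0]],
  [[0, 0, -2], [0, 0, 0]],
  [[0, 0, 0], [0, 0, 0]],
  [[0, 0, 0], [0, 0, 0]],
])

```text
time: 15.7
eef_pos: [0.5784, 0.0431, 0.0904]
tcp_rot: [0.708, 0.707, -0.0, 0.0]
contact_force: [-1.2, -0.5, 0.3]
opening: 0.236
finger_force: 50.2
```

Call:
step_arm([
  [[0, 0, -1.5], [0, 0, 0]],
  [[0, 0, -1.5], [0, 0, 0]],
  [[0, 0, -1.5], [0, 0, 0]],
  [[0, 0, -1], [0, 0, 0]],
  [[0, 0, 0], [0, 0, 0]],
  [[0, 0, 0], [0, 0, 0]],
])

```text
time: 16.2
eef_pos: [0.5784, 0.0432, 0.0853]
tcp_rot: [0.708, 0.707, -0.0, -0.0]
contact_force: [-2.1, 0.0, 4.1]
opening: 0.229
finger_force: 50.5
```

Call:
step_arm([
  [[0, 0, -1.5], [0, 0, 0]],
  [[0, 0, -1.5], [0, 0, 0]],
  [[0, 0, -1], [0, 0, 0]],
  [[0, 0, 0], [0, 0, 0]],
  [[0, 0, 0], [0, 0, 0]],
  [[0, 0, 0], [0, 0, 0]],
])

```text
time: 16.7
eef_pos: [0.5786, 0.0432, 0.085]
tcp_rot: [0.707, 0.707, -0.001, -0.0]
contact_force: [-11.7, -0.6, 20.6]
opening: 0.227
finger_force: 52.3
```

Run:
```python
from h import *
q=cams.read_camera("side");crop("q",q,285,180,75,75,8,"pics/s6.png")
```

```text
(no output)
```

View pics/s6.png

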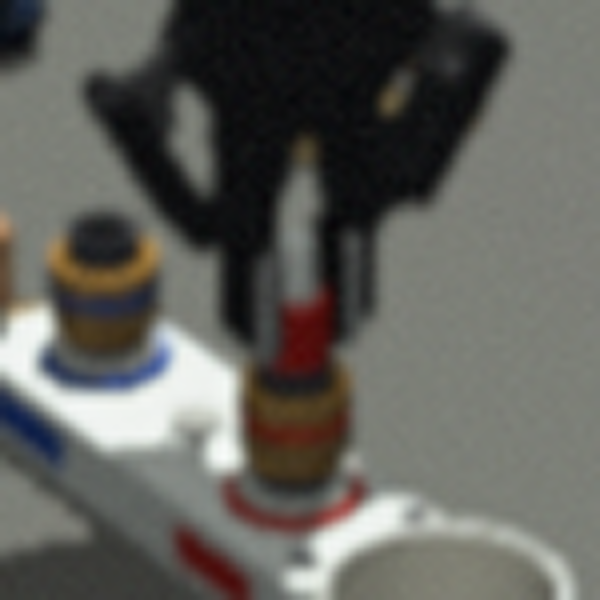

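The nozzle appears home. I'll check the sleeve band numerically across the pictures.

```bash
cat >> h.py <<'E'
def band(im,col,hue,x=3):
    p=np.median(im[:,col-x:col+x+1].astype(int),axis=1); r,b=p[:,0],p[:,2]
    d=(r-b) if hue=="r" else (b-r)
    return d
E
python3 - <<'E'
from h import *
for n in("s5","s6"):
    q=cv2.imread(f"pics/{n}.png")[:,:,::-1]
    p=q[360:540:6,285:310].mean(1).astype(int); print(n); print([tuple(map(int,v)) for v in p])
s=cv2.imread("pics/side0.png")[:,:,::-1]; crop("",s,285,180,75,75,8,"pics/s0c.png")
q=cv2.imread("pics/s0c.png")[:,:,::-1]; print([tuple(map(int,v)) for v in q[360:540:6,285:310].mean(1)])
print(proj("side",[[.56,.04,.05],[.56,.04,.06]]))
E
```

```text
s5
[(30, 30, 32), (27, 29, 29), (29, 30, 32), (28, 30, 31), (27, 27, 30), (26, 27, 29), (30, 30, 30), (44, 38, 30), (66, 53, 32), (81, 63, 34), (83, 64, 34), (79, 59, 32), (79, 49, 27), (83, 37, 22), (86, 34, 20), (83, 41, 23), (75, 48, 26), (68, 51, 28), (66, 51, 29), (66, 52, 28), (63, 49, 28), (58, 50, 36), (59, 58, 53), (72, 75, 72), (86, 89, 85), (93, 82, 78), (98, 65, 62), (113, 68, 65), (140, 107, 103), (169, 158, 153)]
s6
[(82, 14, 12), (75, 19, 17), (61, 24, 24), (42, 25, 27), (30, 27, 29), (34, 34, 30), (52, 44, 31), (71, 57, 33), (83, 65, 34), (83, 64, 33), (79, 56, 31), (82, 46, 26), (87, 37, 23), (87, 37, 22), (81, 43, 24), (73, 50, 27), (69, 54, 31), (69, 55, 33), (69, 53, 31), (63, 49, 29), (49, 40, 29), (42, 40, 37), (52, 54, 53), (72, 75, 72), (88, 90, 86), (94, 85, 81), (94, 67, 63), (95, 53, 49), (103, 66, 62), (115, 98, 94)]
[(26, 26, 28), (33, 33, 35), (39, 39, 42), (36, 39, 42), (31, 33, 35), (43, 38, 32), (73, 58, 36), (104, 80, 42), (114, 88, 44), (102, 78, 40), (84, 60, 32), (77, 44, 24), (77, 30, 17), (78, 30, 17), (76, 42, 23), (68, 46, 25), (64, 49, 28), (63, 51, 29), (63, 50, 27), (58, 45, 27), (44, 37, 26), (40, 39, 36), (54, 57, 55), (70, 74, 71), (83, 84, 81), (89, 76, 73), (95, 62, 58), (111, 67, 63), (145, 114, 109), (184, 175, 169)]
[[314.83983401 237.00060968]
 [314.84494537 233.53903767]]
```

The sleeve profile matches the forward picture and the shoulder is at z≈0.080. A tug test will confirm the lock.

Call:
step_arm([
  [[0, 0, 4], [0, 0, 0]],
  [[0, 0, 3], [0, 0, 0]],
  [[0, 0, 2], [0, 0, 0]],
  [[0, 0, 0], [0, 0, 0]],
  [[0, 0, 0], [0, 0, 0]],
])

```text
time: 17.17
eef_pos: [0.5776, 0.0433, 0.0881]
tcp_rot: [0.708, 0.707, -0.0, -0.001]
contact_force: [2.1, -0.0, -9.0]
opening: 0.229
finger_force: 49.7
```

Call:
step_arm([
  [[0, 0, 2], [0, 0, 0]],
  [[0, 0, 2], [0, 0, 0]],
  [[0, 0, 0], [0, 0, 0]],
  [[0, 0, 0], [0, 0, 0]],
])

```text
time: 17.5
eef_pos: [0.5771, 0.0434, 0.0901]
tcp_rot: [0.708, 0.706, -0.0, -0.001]
contact_force: [6.6, -0.7, -18.2]
opening: 0.232
finger_force: 50.8
```

Call:
step_arm([
  [[0, 0, 0], [0, 0, 0]],
  [[0, 0, 0], [0, 0, 0]],
  [[0, 0, 0], [0, 0, 0]],
  [[0, 0, 0], [0, 0, 0]],
  [[0, 0, 25], [0, 0, 0]],
  [[0, 0, 40], [0, 0, 0]],
  [[0, 0, 35], [0, 0, 0]],
], fingers=0.3)

```text
time: 18.08
eef_pos: [0.578, 0.0433, 0.1957]
tcp_rot: [0.708, 0.707, -0.0, -0.0]
contact_force: [1.5, -0.1, 0.6]
opening: 0.649
finger_force: 0.0
```

Call:
step_arm([
  [[-4.75, 37.1, 0], [0, 0, 0]],
  [[-4.75, 37.1, 0], [0, 0, 0]],
  [[-4.75, 37.1, 0], [0, 0, 0]],
  [[-4.75, 37.1, 0], [0, 0, 0]],
  [[-4.75, 37.1, 0], [0, 0, 0]],
  [[-4.75, 37.1, 0], [0, 0, 0]],
  [[-4.75, 37.1, 0], [0, 0, 0]],
  [[-4.75, 37.1, 0], [0, 0, 0]],
])

```text
time: 18.75
eef_pos: [0.5401, 0.3421, 0.1955]
tcp_rot: [0.708, 0.707, 0.001, 0.0]
contact_force: [1.3, -0.4, -1.3]
opening: 0.647
finger_force: 0.0
```

Call:
step_arm([
  [[0, 0, 0], [0, 0, 0]],
  [[0, 0, -40], [0, 0, 0]],
  [[0, 0, -40], [0, 0, 0]],
  [[0, 0, -40], [0, 0, 0]],
  [[0, 0, -25], [0, 0, 0]],
  [[0, 0, -13], [0, 0, 0]],
  [[0, 0, 0], [0, 0, 0]],
  [[0, 0, 0], [0, 0, 0]],
])

```text
time: 19.42
eef_pos: [0.5411, 0.3402, 0.0369]
tcp_rot: [0.708, 0.707, 0.001, 0.0]
contact_force: [0.5, 0.1, 1.7]
opening: 0.651
finger_force: 0.0
```

Call:
step_arm([
  [[0, 0, -1], [0, 0, 0]],
  [[0, 0, 0], [0, 0, 0]],
  [[0, 0, 0], [0, 0, 0]],
  [[0, 0, 0], [0, 0, 0]],
  [[0, 0, 0], [0, 0, 0]],
  [[0, 0, 0], [0, 0, 0]],
  [[0, 0, 0], [0, 0, 0]],
], fingers=-1)

```text
time: 20.0
eef_pos: [0.5417, 0.3407, 0.0376]
tcp_rot: [0.708, 0.707, 0.002, 0.001]
contact_force: [-2.0, -0.6, 6.5]
opening: 0.232
finger_force: 48.7
```

Call:
step_arm([
  [[0, 0, 10], [0, 0, 0]],
  [[0, 0, 30], [0, 0, 0]],
  [[0, 0, 35], [0, 0, 0]],
  [[0, 0, 35], [0, 0, 0]],
  [[0, 0, 5], [0, 0, 0]],
  [[0, 0, 0], [0, 0, 0]],
])

```text
time: 20.5
eef_pos: [0.5425, 0.341, 0.1545]
tcp_rot: [0.708, 0.707, 0.004, 0.002]
contact_force: [-0.4, 0.1, -1.7]
opening: 0.232
finger_force: 49.4
```

Call:
step_arm([
  [[2.9, -32.5, 0], [0, 0, 0]],
  [[2.9, -32.5, 0], [0, 0, 0]],
  [[2.9, -32.5, 0], [0, 0, 0]],
  [[2.9, -32.5, 0], [0, 0, 0]],
  [[2.9, -32.5, 0], [0, 0, 0]],
  [[3, -32.7, 0], [0, 0, 0]],
  [[0, 0, 0], [0, 0, 0]],
  [[0, 0, 0], [0, 0, 0]],
])

```text
time: 21.17
eef_pos: [0.5566, 0.1432, 0.1475]
tcp_rot: [0.709, 0.705, -0.001, -0.001]
contact_force: [-0.6, -0.5, -1.5]
opening: 0.238
finger_force: 49.4
```

Call:
step_arm([
  [[0, 0, -14], [0, 0, 0]],
  [[0, 0, -14], [0, 0, 0]],
  [[0, 0, 0], [0, 0, 0]],
  [[0, 0, 0], [0, 0, 0]],
  [[0, 0, 0], [0, 0, 0]],
  [[0, 0, 0], [0, 0, 0]],
])

```text
time: 21.67
eef_pos: [0.5582, 0.1455, 0.1225]
tcp_rot: [0.707, 0.707, 0.0, 0.0]
contact_force: [0.5, 0.6, -0.9]
opening: 0.231
finger_force: 49.3
```

Call:
step_arm([
  [[0, 0, -3], [0, 0, 0]],
  [[0, 0, -3], [0, 0, 0]],
  [[0, 0, -3], [0, 0, 0]],
  [[0, 0, -3], [0, 0, 0]],
  [[0, 0, 0], [0, 0, 0]],
  [[0, 0, 0], [0, 0, 0]],
])

```text
time: 22.17
eef_pos: [0.5575, 0.1448, 0.1094]
tcp_rot: [0.708, 0.707, -0.0, -0.0]
contact_force: [0.4, 0.2, -1.9]
opening: 0.235
finger_force: 49.3
```

Entering freely. Final home height is TCP ≈ 0.0876.

Call:
step_arm([
  [[0, 0, -4], [0, 0, 0]],
  [[0, 0, -4], [0, 0, 0]],
  [[0, 0, -4], [0, 0, 0]],
  [[0, 0, -4], [0, 0, 0]],
  [[0, 0, -2], [0, 0, 0]],
  [[0, 0, 0], [0, 0, 0]],
  [[0, 0, 0], [0, 0, 0]],
])

```text
time: 22.75
eef_pos: [0.5578, 0.1448, 0.091]
tcp_rot: [0.708, 0.707, 0.0, 0.0]
contact_force: [1.8, 0.4, -3.7]
opening: 0.228
finger_force: 49.1
```

Call:
step_arm([
  [[0, 0, -1.5], [0, 0, 0]],
  [[0, 0, -1.5], [0, 0, 0]],
  [[0, 0, -1.5], [0, 0, 0]],
  [[0, 0, -1.5], [0, 0, 0]],
  [[0, 0, 0], [0, 0, 0]],
  [[0, 0, 0], [0, 0, 0]],
  [[0, 0, 0], [0, 0, 0]],
])

```text
time: 23.33
eef_pos: [0.5579, 0.1448, 0.0877]
tcp_rot: [0.708, 0.707, -0.001, -0.0]
contact_force: [-5.2, -0.2, 7.7]
opening: 0.231
finger_force: 50.5
```

Call:
step_arm([
  [[0, 0, -1.5], [0, 0, 0]],
  [[0, 0, -1.5], [0, 0, 0]],
  [[0, 0, 0], [0, 0, 0]],
  [[0, 0, 0], [0, 0, 0]],
  [[0, 0, 0], [0, 0, 0]],
])

```text
time: 23.75
eef_pos: [0.558, 0.1448, 0.0875]
tcp_rot: [0.707, 0.707, -0.001, -0.0]
contact_force: [-10.6, -1.7, 20.1]
opening: 0.229
finger_force: 51.7
```

Call:
step_arm([
  [[0, 0, 4], [0, 0, 0]],
  [[0, 0, 3], [0, 0, 0]],
  [[0, 0, 3], [0, 0, 0]],
  [[0, 0, 2], [0, 0, 0]],
  [[0, 0, 0], [0, 0, 0]],
  [[0, 0, 0], [0, 0, 0]],
])

```text
time: 24.25
eef_pos: [0.5565, 0.1445, 0.0914]
tcp_rot: [0.708, 0.707, -0.001, -0.001]
contact_force: [5.2, 0.4, -18.1]
opening: 0.228
finger_force: 50.0
```

Call:
step_arm([
  [[0, 0, 0], [0, 0, 0]],
  [[0, 0, 0], [0, 0, 0]],
  [[0, 0, 0], [0, 0, 0]],
  [[0, 0, 0], [0, 0, 0]],
  [[0, 0, 25], [0, 0, 0]],
  [[0, 0, 40], [0, 0, 0]],
  [[0, 0, 40], [0, 0, 0]],
  [[0, 0, 30], [0, 0, 0]],
], fingers=0.3)

```text
time: 24.92
eef_pos: [0.5588, 0.145, 0.2348]
tcp_rot: [0.708, 0.707, 0.002, 0.002]
contact_force: [0.6, -0.1, 0.7]
opening: 0.649
finger_force: 0.0
```

Run:
```python
from h import *
from scipy.optimize import least_squares
q=cams.read_camera("side");t=cams.read_camera("top")
cv2.imwrite("pics/side7.png",q[:,:,::-1]);cv2.imwrite("pics/top7.png",t[:,:,::-1])
A=q[190:260,270:335,::-1]; B=t[215:300,380:480,::-1]
A=cv2.resize(A,(455,490),interpolation=3); B=cv2.resize(B,(345,293),interpolation=3)
o=np.zeros((490,800,3),'uint8');o[:,:455]=A;o[:293,455:]=B;cv2.imwrite("pics/m7.png",o)
s=readout.get_state()
D=[([.9989523,.28709825,1.57802566,1.27863366],[.27601695,.61533029,.23007407]),([.0772,.1515,1.8861,1.1024],[.5598,.1445,.1529]),
([-.1058,.1811,1.8937,1.068],[.5783,.0395,.1323]),([.293,.3558,1.8741,.908],[.5407,.2685,.0393]),([.294,.2131,1.8338,1.0969],[.5379,.2683,.1433]),
([-.0994,.2004,1.9019,1.0378],[.5788,.0437,.1172]),(s['qpos'][[0,1,2,4]],s['eef_pos'])]
def F(p):
    r=[]
    for j,x in D:
        a,b,c=j[1],j[1]+j[2],j[1]+j[2]+j[3]
        r+=[p[0]+p[1]*np.sin(a)+p[2]*np.sin(b)+p[3]*np.sin(c)-np.hypot(x[0],x[1]), p[4]+p[1]*np.cos(a)+p[2]*np.cos(b)+p[3]*np.cos(c)-x[2]]
    return np.array(r+[.001*p[0]])
o=least_squares(F,[0,.45,.45,.2,.2]);print(o.x,np.abs(o.fun).max(),s['qpos'],s['eef_pos'])
```

```text
[0.00492294 0.42639531 0.5701568  0.25141406 0.23925995] 0.0036412225152920863 [7.83100903e-02 6.43159850e-02 1.81558447e+00 6.87433905e-05
 1.24596249e+00 7.94676954e-02] [0.56184805 0.145315   0.23933366]
```

View pics/m7.png

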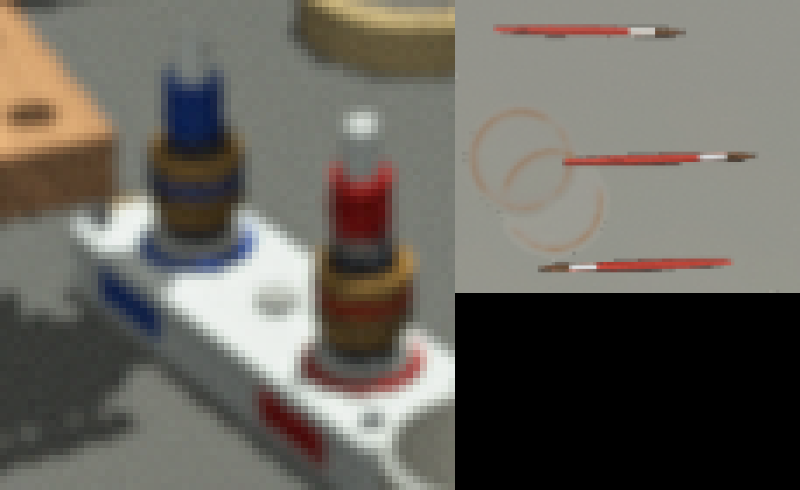

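Run:
```python
from h import *
q=cv2.imread("pics/side7.png")[:,:,::-1]; s0=cv2.imread("pics/side0.png")[:,:,::-1]
for n,(x,y) in dict(blue=(.5585,.1437),red=(.579,.042)).items():
    P=proj("side",[[x,y,z] for z in(.122,.102,.08,.073,.06,.047,.03)]); print(n,P.round(1).tolist())
    c=int(round(P[3,0]))
    for r in range(int(P[0,1])-3,int(P[6,1])+5): print(r,q[r,c-1:c+2].mean(0).astype(int).tolist(),s0[r,c-1:c+2].mean(0).astype(int).tolist())
```

```text
blue [[297.2, 193.6], [297.4, 200.6], [297.5, 208.1], [297.6, 210.5], [297.6, 214.8], [297.7, 219.2], [297.8, 224.8]]
190 [120, 123, 115] [115, 118, 110]
191 [120, 123, 116] [115, 118, 111]
192 [119, 122, 115] [116, 119, 111]
193 [121, 123, 116] [115, 117, 111]
194 [118, 122, 116] [115, 118, 110]
195 [116, 120, 115] [116, 119, 112]
196 [112, 117, 112] [115, 117, 109]
197 [111, 116, 110] [116, 119, 112]
198 [114, 118, 114] [117, 119, 112]
199 [112, 116, 112] [117, 119, 112]
200 [106, 112, 111] [116, 118, 111]
201 [85, 94, 104] [114, 118, 111]
202 [51, 63, 92] [117, 119, 112]
203 [23, 40, 81] [116, 119, 112]
204 [13, 30, 76] [115, 117, 110]
205 [12, 32, 76] [106, 109, 102]
206 [13, 32, 76] [81, 83, 80]
207 [14, 32, 77] [48, 49, 49]
208 [14, 32, 74] [28, 29, 31]
209 [16, 30, 65] [31, 31, 34]
210 [22, 29, 49] [30, 33, 35]
211 [28, 29, 33] [33, 33, 33]
212 [45, 38, 28] [70, 56, 37]
213 [72, 57, 32] [113, 86, 45]
214 [83, 63, 33] [115, 87, 44]
215 [71, 57, 37] [82, 64, 39]
216 [52, 47, 51] [50, 46, 49]
217 [39, 43, 62] [35, 40, 58]
218 [46, 44, 51] [46, 43, 50]
219 [61, 49, 37] [53, 43, 30
[... 980 characters left out ...]
87]
223 [78, 24, 22] [54, 55, 55]
224 [75, 47, 45] [28, 29, 31]
225 [73, 67, 64] [30, 31, 32]
226 [61, 61, 60] [39, 40, 43]
227 [42, 44, 47] [35, 38, 41]
228 [37, 34, 32] [35, 34, 32]
229 [77, 61, 39] [71, 57, 36]
230 [118, 91, 49] [110, 85, 44]
231 [114, 89, 46] [108, 84, 42]
232 [87, 63, 32] [85, 62, 33]
233 [79, 41, 23] [76, 39, 22]
234 [82, 32, 19] [77, 28, 16]
235 [77, 40, 21] [76, 41, 23]
236 [70, 50, 29] [67, 47, 26]
237 [67, 53, 31] [64, 50, 29]
238 [68, 53, 29] [63, 49, 27]
239 [57, 45, 28] [55, 43, 27]
240 [44, 40, 34] [40, 37, 31]
241 [56, 58, 56] [54, 56, 55]
242 [80, 83, 80] [75, 78, 75]
243 [91, 86, 81] [88, 83, 80]
244 [100, 66, 62] [95, 62, 58]
245 [129, 84, 79] [123, 80, 76]
```

Both sleeves are forward. Blue is seated: the collar matches its predicted home rows. Red has risen about 7–10 mm, because the tug pulled it out, so it was not locked. I'll take the red nozzle back to the rest and redo its sleeve.

Call:
step_arm([
  [[6.8, -33.8, 0], [0, 0, 0]],
  [[6.8, -33.8, 0], [0, 0, 0]],
  [[6.9, -33.9, 0], [0, 0, 0]],
  [[0, 0, 0], [0, 0, 0]],
  [[0, 0, -40], [0, 0, 0]],
  [[0, 0, -40], [0, 0, 0]],
  [[0, 0, -35], [0, 0, 0]],
  [[0, 0, -17], [0, 0, 0]],
])

```text
time: 25.68
eef_pos: [0.5747, 0.0439, 0.0925]
tcp_rot: [0.708, 0.706, -0.003, -0.003]
contact_force: [-1.0, 0.2, -0.3]
opening: 0.654
finger_force: 0.0
```

Call:
step_arm([
  [[0, 0, 0], [0, 0, 0]],
  [[0, 0, 0], [0, 0, 0]],
  [[0, 0, 0], [0, 0, 0]],
  [[0, 0, 0], [0, 0, 0]],
  [[0, 0, 0], [0, 0, 0]],
  [[0, 0, 0], [0, 0, 0]],
  [[0, 0, 0], [0, 0, 0]],
  [[0, 0, 0], [0, 0, 0]],
], fingers=-1)

```text
time: 26.35
eef_pos: [0.579, 0.0433, 0.0983]
tcp_rot: [0.708, 0.707, 0.001, 0.001]
contact_force: [2.7, -0.3, -6.2]
opening: 0.225
finger_force: 49.0
```

Call:
step_arm([
  [[0, 0, 5], [0, 0, 0]],
  [[0, 0, 5], [0, 0, 0]],
  [[0, 0, 0], [0, 0, 0]],
  [[0, 0, 0], [0, 0, 0]],
])

```text
time: 26.68
eef_pos: [0.5789, 0.0433, 0.1097]
tcp_rot: [0.708, 0.707, 0.0, 0.0]
contact_force: [0.5, 0.7, -1.1]
opening: 0.222
finger_force: 51.7
```

Call:
step_arm([
  [[0, 0, 38], [0, 0, 0]],
  [[0, 0, 40], [0, 0, 0]],
  [[-6.6, 37.5, 0], [0, 0, 0]],
  [[-6.6, 37.5, 0], [0, 0, 0]],
  [[-6.6, 37.5, 0], [0, 0, 0]],
  [[-6.6, 37.5, 0], [0, 0, 0]],
  [[-6.6, 37.5, 0], [0, 0, 0]],
  [[-6.4, 37.7, 0], [0, 0, 0]],
])

```text
time: 27.35
eef_pos: [0.5381, 0.2702, 0.1867]
tcp_rot: [0.708, 0.707, -0.0, -0.0]
contact_force: [0.0, 0.4, -0.9]
opening: 0.219
finger_force: 49.8
```

Call:
step_arm([
  [[0, 0, 0], [0, 0, 0]],
  [[0, 0, 0], [0, 0, 0]],
  [[0, 0, -35], [0, 0, 0]],
  [[0, 0, -35], [0, 0, 0]],
  [[0, 0, -30], [0, 0, 0]],
  [[0, 0, 0], [0, 0, 0]],
  [[0, 0, 0], [0, 0, 0]],
  [[0, 0, 0], [0, 0, 0]],
])

```text
time: 28.02
eef_pos: [0.5405, 0.2681, 0.0879]
tcp_rot: [0.708, 0.706, 0.001, 0.001]
contact_force: [0.1, 0.5, -1.6]
opening: 0.219
finger_force: 49.8
```

Call:
step_arm([
  [[0, 0, -10], [0, 0, 0]],
  [[0, 0, -10], [0, 0, 0]],
  [[0, 0, -10], [0, 0, 0]],
  [[0, 0, -10], [0, 0, 0]],
  [[0, 0, 0], [0, 0, 0]],
  [[0, 0, 0], [0, 0, 0]],
  [[0, 0, 0], [0, 0, 0]],
])

```text
time: 28.6
eef_pos: [0.5491, 0.273, 0.0641]
tcp_rot: [0.707, 0.707, 0.01, 0.004]
contact_force: [-13.4, -1.5, 53.5]
opening: 0.217
finger_force: 77.4
```

Blocked at the rest. Backing off and looking.

Call:
step_arm([
  [[0, 0, 15], [0, 0, 0]],
  [[0, 0, 15], [0, 0, 0]],
  [[0, 0, 15], [0, 0, 0]],
  [[0, 0, 0], [0, 0, 0]],
  [[0, 0, 0], [0, 0, 0]],
  [[0, 0, 0], [0, 0, 0]],
])

```text
time: 29.1
eef_pos: [0.5385, 0.2684, 0.09]
tcp_rot: [0.708, 0.707, -0.0, -0.0]
contact_force: [-0.1, -0.1, -2.1]
opening: 0.22
finger_force: 68.1
```

Run:
```python
from h import *
s=readout.get_state(); print({k:np.round(s[k],4) for k in ('eef_pos','qpos','contact_force')})
q=cams.read_camera("side");t=cams.read_camera("top")
cv2.imwrite("pics/side8.png",q[:,:,::-1]);cv2.imwrite("pics/top8.png",t[:,:,::-1])
A=q[155:240,245:340,::-1]; A=cv2.resize(A,(665,595),interpolation=3);cv2.imwrite("pics/m8.png",A)
```

```text
{'eef_pos': array([0.5385, 0.2684, 0.09  ]), 'qpos': array([ 0.2939,  0.2808,  1.8608, -0.    ,  1.001 ,  0.2953]), 'contact_force': array([-0.0828, -0.0675, -2.1297])}
```

View pics/m8.png

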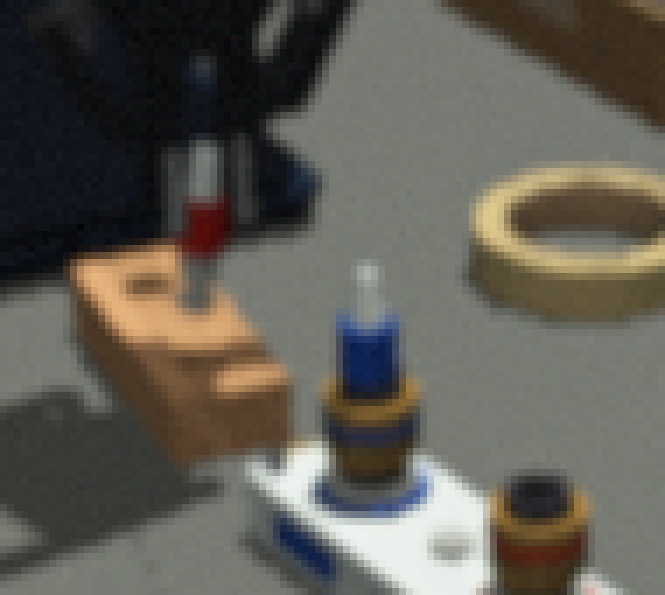

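The nozzle is still held (collar (208,225), stem end (197,305)) and looks slightly tilted. Blue stands locked and the red coupler is empty. Quantifying.

Run:
```python
from h import *
np.set_printoptions(precision=1,suppress=True,linewidth=160)
q=cv2.imread("pics/side8.png")[:,:,::-1]
P=lambda *a:proj("side",[a])[0]
print("holes",P(.5395,.2685,.03),P(.5405,.340,.03))
for o in(.005,.008,.012):
  z=.09-o; print(o,"tip",P(.5385,.2684,z+.042),"coltop",P(.5385,.2684,z+.022),"should",P(.5385,.2684,z),"bot",P(.5385,.2684,z-.026))
for r in range(174,206):
    print(r,' '.join('%3d/%3d/%3d'%tuple(v) for v in q[r,266:280]))
```

```text
holes [274.2 205.8] [265.8 195.2]
0.005 tip [272.4 174.4] coltop [272.7 181.1] should [273.1 188.3] bot [273.5 196.7]
0.008 tip [272.5 175.5] coltop [272.8 182.1] should [273.1 189.3] bot [273.5 197.7]
0.012 tip [272.5 176.8] coltop [272.8 183.4] should [273.2 190.6] bot [273.6 199. ]
174  12/ 13/ 14  10/  8/ 12  14/ 15/ 15  13/ 14/ 17  12/ 15/ 18  17/ 18/ 24  25/ 28/ 34  38/ 42/ 46  35/ 40/ 42  31/ 32/ 34  19/ 20/ 19  19/ 17/ 19  28/ 28/ 29  42/ 43/ 42
175  11/ 14/ 13  15/ 17/ 18  18/ 18/ 21  23/ 25/ 24  22/ 25/ 27  24/ 27/ 32  51/ 55/ 56  77/ 80/ 78  78/ 82/ 82  61/ 65/ 63  39/ 40/ 38  26/ 26/ 26  41/ 45/ 42  50/ 53/ 52
176  11/ 12/ 13  16/ 17/ 19  30/ 31/ 32  43/ 44/ 44  39/ 40/ 41  39/ 42/ 43  72/ 77/ 76 103/109/105 109/114/111  92/ 95/ 91  56/ 60/ 58  32/ 32/ 31  43/ 45/ 44  53/ 56/ 56
177  13/ 13/ 13  20/ 22/ 23  38/ 41/ 39  54/ 55/ 57  56/ 57/ 56  54/ 55/ 56  84/ 88/ 86 113/119/115 120/125/121 103/108/106  62/ 64/ 63  34/ 36/ 35  42/ 42/ 42  53/ 57/ 55
178  12/ 14/ 16  22/ 23/ 23  42/ 43/ 43  63/ 64/ 64  55/ 57/ 56  57/ 59/ 60  90/ 94/ 91 114/119/114 116/121/117  98/103/ 99  6
[... 3989 characters left out ...]
 191/153/114
202 214/165/113 209/161/111 212/164/113 218/169/117 219/170/117 220/172/119 215/167/116 215/166/114 217/169/117 221/173/120 217/168/116 214/165/115 205/156/107 199/154/110
203 184/140/ 96 178/133/ 91 183/136/ 92 200/153/105 212/163/112 211/163/111 211/162/112 209/162/111 206/159/109 208/159/110 205/158/109 192/146/100 177/133/ 90 168/126/ 86
204 136/102/ 69 135/100/ 67 139/103/ 71 163/123/ 84 174/130/ 87 177/134/ 90 178/136/ 92 178/136/ 92 174/131/ 90 172/131/ 87 168/126/ 86 148/110/ 74 133/ 99/ 66 127/ 93/ 62
205 117/ 86/ 60 114/ 85/ 58 117/ 86/ 58 121/ 90/ 60 122/ 90/ 62 118/ 88/ 58 122/ 90/ 61 123/ 91/ 60 122/ 90/ 61 121/ 90/ 62 117/ 86/ 60 109/ 81/ 54 109/ 80/ 56 104/ 77/ 52
```

The nozzle is tilted ≈0.08 rad, bottom toward −x. I'll shift +3 mm in x and lower gently into the hole.

Call:
step_arm([
  [[3, -1, -10], [0, 0, 0]],
  [[0, 0, -10], [0, 0, 0]],
  [[0, 0, 0], [0, 0, 0]],
  [[0, 0, -3], [0, 0, 0]],
  [[0, 0, -3], [0, 0, 0]],
  [[0, 0, -3], [0, 0, 0]],
  [[0, 0, 0], [0, 0, 0]],
  [[0, 0, 0], [0, 0, 0]],
], grip_force=40)

```text
time: 29.87
eef_pos: [0.5421, 0.2677, 0.0618]
tcp_rot: [0.708, 0.707, 0.0, 0.0]
contact_force: [-0.2, 1.0, -2.4]
opening: 0.221
finger_force: 67.9
```

Call:
step_arm([
  [[0, 0, -3], [0, 0, 0]],
  [[0, 0, -3], [0, 0, 0]],
  [[0, 0, 0], [0, 0, 0]],
  [[0, 0, 0], [0, 0, 0]],
])

```text
time: 30.2
eef_pos: [0.5419, 0.2676, 0.0556]
tcp_rot: [0.708, 0.707, 0.0, -0.0]
contact_force: [0.3, 1.1, -3.1]
opening: 0.219
finger_force: 67.8
```

In the hole. Going further down.

Call:
step_arm([
  [[0, 0, -3], [0, 0, 0]],
  [[0, 0, -3], [0, 0, 0]],
  [[-1, 0, -3], [0, 0, 0]],
  [[-1, 0, -2], [0, 0, 0]],
  [[0, 0, 0], [0, 0, 0]],
  [[0, 0, 0], [0, 0, 0]],
])

```text
time: 30.7
eef_pos: [0.5406, 0.2677, 0.0449]
tcp_rot: [0.708, 0.707, 0.001, 0.001]
contact_force: [3.3, 2.2, -3.2]
opening: 0.22
finger_force: 67.4
```

Call:
step_arm([
  [[0, 0, -2], [0, 0, 0]],
  [[0, 0, -2], [0, 0, 0]],
  [[0, 0, 0], [0, 0, 0]],
  [[0, 0, 0], [0, 0, 0]],
])

```text
time: 31.03
eef_pos: [0.5406, 0.2677, 0.0411]
tcp_rot: [0.708, 0.707, 0.001, 0.0]
contact_force: [4.7, 2.2, -1.9]
opening: 0.221
finger_force: 67.7
```

Call:
step_arm([
  [[0, 0, 0], [0, 0, 0]],
  [[0, 0, 0], [0, 0, 0]],
  [[0, 0, 0], [0, 0, 0]],
  [[0, 0, 0], [0, 0, 0]],
  [[0, 0, 0], [0, 0, 0]],
], fingers=0.3)

```text
time: 31.45
eef_pos: [0.5392, 0.2672, 0.0404]
tcp_rot: [0.708, 0.707, -0.001, -0.0]
contact_force: [-0.3, 0.6, -0.9]
opening: 0.654
finger_force: 0.0
```

Call:
step_arm([
  [[0, 0, 40], [0, 0, 0]],
  [[0, 0, 40], [0, 0, 0]],
  [[0, 0, 40], [0, 0, 0]],
  [[6.4, -37.4, 0], [0, 0, 0]],
  [[6.4, -37.4, 0], [0, 0, 0]],
  [[6.4, -37.4, 0], [0, 0, 0]],
  [[6.4, -37.4, 0], [0, 0, 0]],
  [[6.4, -37.4, 0], [0, 0, 0]],
])

```text
time: 32.12
eef_pos: [0.5715, 0.0789, 0.1609]
tcp_rot: [0.707, 0.707, -0.0, -0.0]
contact_force: [1.9, 0.4, -0.3]
opening: 0.652
finger_force: 0.0
```

Call:
step_arm([
  [[6.4, -37.3, 0], [0, 0, 0]],
  [[0, 0, 0], [0, 0, 0]],
  [[0, 0, 0], [0, 0, 0]],
  [[0, 0, -35], [0, 0, 0]],
  [[0, 0, -35], [0, 0, 0]],
  [[0, 0, -25], [0, 0, 0]],
  [[0, 0, -16.5], [0, 0, 0]],
  [[0, 0, 0], [0, 0, 0]],
])

```text
time: 32.78
eef_pos: [0.5741, 0.045, 0.0444]
tcp_rot: [0.707, 0.707, -0.003, -0.004]
contact_force: [-0.6, 0.1, -0.7]
opening: 0.652
finger_force: 0.0
```

Call:
step_arm([
  [[0, 0, 0], [0, 0, 0]],
  [[0, 0, 0], [0, 0, 0]],
  [[0, 0, 0], [0, 0, 0]],
  [[0, 0, 0], [0, 0, 0]],
  [[0, 0, 0], [0, 0, 0]],
  [[0, 0, 0], [0, 0, 0]],
  [[0, 0, 0], [0, 0, 0]],
  [[0, 0, 0], [0, 0, 0]],
], fingers=-1, grip_force=50)

```text
time: 33.45
eef_pos: [0.5782, 0.0442, 0.05]
tcp_rot: [0.708, 0.706, 0.001, -0.001]
contact_force: [-1.5, 5.8, -1.0]
opening: 0.415
finger_force: 50.2
```

Call:
step_arm([
  [[0, 0, -2], [0, 0, 0]],
  [[0, 0, -2], [0, 0, 0]],
  [[0, 0, -2], [0, 0, 0]],
  [[0, 0, -2], [0, 0, 0]],
  [[0, 0, -2], [0, 0, 0]],
  [[0, 0, -2], [0, 0, 0]],
  [[0, 0, -1], [0, 0, 0]],
  [[0, 0, 0], [0, 0, 0]],
])

```text
time: 34.12
eef_pos: [0.5784, 0.0442, 0.0397]
tcp_rot: [0.708, 0.707, -0.0, -0.001]
contact_force: [-8.9, 5.6, 12.8]
opening: 0.415
finger_force: 51.7
```

Run:
```python
from h import *
q=cams.read_camera("side"); cv2.imwrite("pics/side9.png",q[:,:,::-1])
s0=cv2.imread("pics/side0.png")[:,:,::-1]
s2=cv2.resize(cv2.imread("pics/s2.png")[:,:,::-1],(60,70),interpolation=3)
s5=cv2.resize(cv2.imread("pics/s5.png")[:,:,::-1],(75,75),interpolation=3)
print("blue s0,s2,s5; red s0,s2,s5,now")
for r in range(203,246):
    f=lambda im,y,x:im[y,x-1:x+2].mean(0).astype(int).tolist()
    print(r,f(s0,r,298),f(s2,r-195,28),f(s5,r-180,13),'|',f(s0,r,322),f(s2,r-195,52),f(s5,r-180,37),f(q,r,322))
```

```text
blue s0,s2,s5; red s0,s2,s5,now
203 [116, 119, 112] [122, 125, 118] [123, 127, 118] | [116, 120, 112] [113, 115, 108] [105, 110, 106] [15, 16, 18]
204 [115, 117, 110] [123, 126, 118] [122, 125, 117] | [115, 117, 110] [113, 116, 109] [106, 107, 103] [13, 14, 15]
205 [106, 109, 102] [113, 116, 109] [114, 115, 109] | [115, 119, 111] [113, 115, 108] [105, 90, 86] [14, 14, 17]
206 [81, 83, 80] [86, 88, 85] [87, 88, 84] | [114, 116, 110] [112, 115, 107] [99, 60, 56] [14, 16, 18]
207 [48, 49, 49] [52, 53, 52] [52, 54, 53] | [115, 117, 110] [112, 116, 108] [89, 29, 27] [14, 15, 16]
208 [28, 29, 31] [32, 34, 35] [31, 32, 33] | [116, 118, 111] [114, 118, 111] [83, 15, 13] [15, 14, 16]
209 [31, 31, 34] [32, 32, 35] [33, 34, 36] | [115, 118, 111] [117, 120, 113] [81, 14, 12] [15, 16, 17]
210 [30, 33, 35] [34, 36, 39] [35, 36, 39] | [115, 117, 110] [120, 123, 116] [82, 14, 13] [14, 15, 16]
211 [33, 33, 33] [30, 32, 35] [30, 32, 36] | [115, 118, 110] [123, 125, 118] [81, 14, 13] [13, 15, 17]
212 [70, 56, 37] [34, 32, 31] [34, 33, 31] | [116, 118, 111] [124, 126, 119] [82, 12, 12] [18, 18, 19]
213 
[... 2680 characters left out ...]
28] [81, 35, 21]
239 [88, 92, 89] [95, 98, 95] [93, 98, 95] | [55, 43, 27] [59, 47, 29] [66, 52, 28] [71, 42, 27]
240 [87, 91, 88] [94, 97, 94] [95, 98, 95] | [40, 37, 31] [46, 42, 35] [61, 49, 33] [66, 52, 30]
241 [88, 92, 89] [95, 99, 95] [95, 99, 96] | [54, 56, 55] [56, 58, 57] [60, 57, 51] [74, 59, 36]
242 [88, 93, 89] [93, 98, 94] [95, 99, 96] | [75, 78, 75] [80, 83, 80] [76, 79, 76] [80, 69, 48]
243 [85, 89, 86] [91, 94, 91] [91, 94, 91] | [88, 83, 80] [94, 88, 84] [91, 86, 82] [90, 79, 66]
244 [76, 80, 76] [82, 86, 82] [82, 85, 81] | [95, 62, 58] [103, 69, 66] [100, 67, 64] [91, 64, 57]
245 [66, 67, 65] [71, 73, 70] [71, 74, 70] | [123, 80, 76] [130, 86, 82] [127, 84, 80] [99, 55, 53]
```

Call:
step_arm([
  [[0, 0, -1.5], [0, 0, 0]],
  [[0, 0, -1.5], [0, 0, 0]],
  [[0, 0, -1], [0, 0, 0]],
  [[0, 0, 0], [0, 0, 0]],
  [[0, 0, 0], [0, 0, 0]],
])

```text
time: 34.58
eef_pos: [0.5785, 0.0442, 0.0394]
tcp_rot: [0.707, 0.707, -0.001, -0.002]
contact_force: [-18.5, 5.1, 31.3]
opening: 0.416
finger_force: 54.2
```

Call:
step_arm([
  [[0, 0, 0], [0, 0, 0]],
  [[0, 0, 0], [0, 0, 0]],
  [[0, 0, 0], [0, 0, 0]],
  [[0, 0, 0], [0, 0, 0]],
], fingers=0.3)

```text
time: 34.92
eef_pos: [0.5791, 0.0427, 0.0328]
tcp_rot: [0.708, 0.707, 0.0, 0.001]
contact_force: [-0.2, 0.3, 1.1]
opening: 0.648
finger_force: 0.0
```

Call:
step_arm([
  [[0, 0, 30], [0, 0, 0]],
  [[0, 0, 40], [0, 0, 0]],
  [[0, 0, 40], [0, 0, 0]],
  [[0, 0, 30], [0, 0, 0]],
  [[-6.4, 37.5, 0], [0, 0, 0]],
  [[-6.4, 37.5, 0], [0, 0, 0]],
  [[-6.4, 37.5, 0], [0, 0, 0]],
  [[-6.4, 37.5, 0], [0, 0, 0]],
])

```text
time: 35.58
eef_pos: [0.5528, 0.1942, 0.1725]
tcp_rot: [0.708, 0.706, 0.0, 0.0]
contact_force: [1.2, 0.2, -0.5]
opening: 0.648
finger_force: 0.0
```

Call:
step_arm([
  [[-6.4, 37.5, 0], [0, 0, 0]],
  [[-6.4, 37.3, 0], [0, 0, 0]],
  [[0, 0, 0], [0, 0, 0]],
  [[0, 0, -40], [0, 0, 0]],
  [[0, 0, -40], [0, 0, 0]],
  [[0, 0, 0], [0, 0, 0]],
  [[0, 0, 0], [0, 0, 0]],
])

```text
time: 36.17
eef_pos: [0.5379, 0.2669, 0.0894]
tcp_rot: [0.708, 0.707, -0.003, -0.002]
contact_force: [0.5, 0.9, -0.2]
opening: 0.65
finger_force: 0.0
```

Run:
```python
from h import *
q=cams.read_camera("side"); cv2.imwrite("pics/side10.png",q[:,:,::-1])
for r in range(226,246): print(r,q[r,321:324].mean(0).astype(int).tolist())
# red nozzle in rest
P=lambda *a:proj("side",[a])[0]
print(P(.5395,.268,.072),P(.5395,.268,.052),P(.5395,.268,.03))
for r in range(186,209): print(r,' '.join('%3d/%3d/%3d'%tuple(v) for v in q[r,267:282]))
```

```text
226 [41, 41, 44]
227 [38, 39, 42]
228 [27, 30, 33]
229 [30, 29, 29]
230 [77, 60, 36]
231 [132, 100, 51]
232 [135, 103, 51]
233 [96, 71, 37]
234 [77, 46, 27]
235 [81, 36, 21]
236 [79, 38, 22]
237 [66, 43, 27]
238 [64, 50, 31]
239 [67, 52, 30]
240 [69, 55, 36]
241 [70, 66, 56]
242 [80, 83, 78]
243 [92, 86, 83]
244 [101, 67, 63]
245 [128, 82, 78]
[273.66577861 192.55142327] [273.96368972 198.95726085] [274.28743989 205.89469051]
186   8/ 14/ 15   8/ 13/ 18   8/ 11/ 14  10/ 11/ 14   9/ 12/ 15  13/ 15/ 21  14/ 19/ 26  15/ 17/ 24  19/ 22/ 24  30/ 33/ 33  35/ 37/ 36  36/ 38/ 36  33/ 35/ 34  30/ 31/ 30  25/ 25/ 27
187  10/ 13/ 19   7/ 14/ 16   9/  8/ 12  11/ 13/ 17   8/  8/ 14   6/ 11/ 14   9/ 12/ 17  11/ 15/ 18  15/ 17/ 21  20/ 21/ 24  23/ 23/ 24  25/ 24/ 26  24/ 25/ 25  26/ 28/ 29  23/ 25/ 26
188  16/ 15/ 18  20/ 16/ 17  27/ 21/ 17  22/ 17/ 15  18/ 16/ 16  14/ 15/ 17  12/ 16/ 18  15/ 17/ 20  19/ 20/ 21  24/ 26/ 26  29/ 29/ 29  33/ 35/ 33  40/ 40/ 38  42/ 41/ 39  47/ 48/ 46
189  69/ 52/ 36  84/ 63/ 44  92/ 67/ 47  85/ 63/ 44  62/ 46/ 35  38/ 35/ 29  31/ 31/ 31  35/ 36/ 35  42/ 40/ 39  38/ 4
[... 2861 characters left out ...]
/ 58 103/ 66/ 44  87/ 35/ 26  82/ 16/ 13  85/ 14/ 14  84/ 14/ 13  81/ 12/ 13  80/ 15/ 17  75/ 26/ 19  88/ 54/ 36 102/ 72/ 49 107/ 80/ 54 106/ 80/ 54
206 116/ 86/ 58 115/ 87/ 59 109/ 80/ 55  97/ 64/ 44  82/ 37/ 26  83/ 27/ 19  82/ 18/ 14  85/ 21/ 18  80/ 18/ 15  78/ 27/ 19  82/ 40/ 31  93/ 61/ 41 105/ 76/ 53 113/ 85/ 55 124/ 93/ 63
207 119/ 90/ 59 117/ 87/ 58 113/ 83/ 56 104/ 74/ 50  97/ 61/ 43  92/ 51/ 37  87/ 42/ 31  92/ 43/ 34  86/ 41/ 29  87/ 48/ 35  91/ 59/ 39 104/ 75/ 52 115/ 84/ 56 141/106/ 71 164/123/ 83
208 112/ 83/ 56 116/ 86/ 59 118/ 88/ 60 114/ 82/ 57 104/ 76/ 50 102/ 71/ 49 100/ 68/ 48 100/ 66/ 46 104/ 70/ 48 115/ 81/ 55 125/ 91/ 61 132/ 99/ 66 145/109/ 73 173/130/ 88 196/149/103
```

The sleeve is latched back (band shifted down), and the red nozzle stands upright in its hole. Pick it again.

Call:
step_arm([
  [[0, 0.5, -30], [0, 0, 0]],
  [[0, 0, -20], [0, 0, 0]],
  [[0, 0, -8], [0, 0, 0]],
  [[0, 0, 0], [0, 0, 0]],
  [[0, 0, 0], [0, 0, 0]],
  [[0, 0, 0], [0, 0, 0]],
])

```text
time: 36.72
eef_pos: [0.5419, 0.269, 0.037]
tcp_rot: [0.708, 0.707, 0.002, 0.001]
contact_force: [-0.0, -0.2, -0.4]
opening: 0.649
finger_force: 0.0
```

Call:
step_arm([
  [[0, 0, 0], [0, 0, 0]],
  [[0, 0, 0], [0, 0, 0]],
  [[0, 0, 0], [0, 0, 0]],
  [[0, 0, 0], [0, 0, 0]],
  [[0, 0, 0], [0, 0, 0]],
  [[0, 0, 0], [0, 0, 0]],
  [[0, 0, 0], [0, 0, 0]],
], fingers=-1, grip_force=50)

```text
time: 37.3
eef_pos: [0.5391, 0.2687, 0.0357]
tcp_rot: [0.708, 0.707, -0.001, -0.001]
contact_force: [-5.0, -0.9, 7.0]
opening: 0.232
finger_force: 48.6
```

Call:
step_arm([
  [[0, 0, 15], [0, 0, 0]],
  [[0, 0, 35], [0, 0, 0]],
  [[0, 0, 40], [0, 0, 0]],
  [[0, 0, 40], [0, 0, 0]],
  [[0, 0, 25], [0, 0, 0]],
  [[0, 0, 0], [0, 0, 0]],
])

```text
time: 37.8
eef_pos: [0.5437, 0.2699, 0.1979]
tcp_rot: [0.707, 0.707, 0.006, 0.003]
contact_force: [0.9, 0.4, -0.5]
opening: 0.231
finger_force: 49.7
```

Call:
step_arm([
  [[6.4, -37.5, 0], [0, 0, 0]],
  [[6.4, -37.5, 0], [0, 0, 0]],
  [[6.4, -37.5, 0], [0, 0, 0]],
  [[6.4, -37.5, 0], [0, 0, 0]],
  [[6.4, -37.5, 0], [0, 0, 0]],
  [[6.4, -37.5, 0], [0, 0, 0]],
  [[0, 0, 0], [0, 0, 0]],
  [[0, 0, 0], [0, 0, 0]],
])

```text
time: 38.47
eef_pos: [0.5778, 0.0417, 0.188]
tcp_rot: [0.709, 0.705, -0.001, -0.001]
contact_force: [-0.1, -0.2, -1.8]
opening: 0.236
finger_force: 49.6
```

Call:
step_arm([
  [[0, 0, -35], [0, 0, 0]],
  [[0, 0, -25], [0, 0, 0]],
  [[0, 0, -12], [0, 0, 0]],
  [[0, 0, 0], [0, 0, 0]],
  [[0, 0, 0], [0, 0, 0]],
  [[0, 0, 0], [0, 0, 0]],
  [[0, 0, 0], [0, 0, 0]],
])

```text
time: 39.05
eef_pos: [0.5794, 0.0439, 0.1192]
tcp_rot: [0.707, 0.707, 0.001, 0.001]
contact_force: [0.2, 0.1, -0.4]
opening: 0.227
finger_force: 49.7
```

Call:
step_arm([
  [[-0.5, 0, -3], [0, 0, 0]],
  [[0, 0, -3], [0, 0, 0]],
  [[0, 0, -3], [0, 0, 0]],
  [[0, 0, -3], [0, 0, 0]],
  [[0, 0, 0], [0, 0, 0]],
  [[0, 0, 0], [0, 0, 0]],
])

```text
time: 39.55
eef_pos: [0.5776, 0.0437, 0.1048]
tcp_rot: [0.708, 0.707, -0.0, -0.0]
contact_force: [-0.1, 1.0, -2.1]
opening: 0.228
finger_force: 49.7
```

Call:
step_arm([
  [[0, 0, -4], [0, 0, 0]],
  [[0, 0, -4], [0, 0, 0]],
  [[0, 0, -4], [0, 0, 0]],
  [[0, 0, -3], [0, 0, 0]],
  [[0, 0, 0], [0, 0, 0]],
  [[0, 0, 0], [0, 0, 0]],
])

```text
time: 40.05
eef_pos: [0.5779, 0.0436, 0.09]
tcp_rot: [0.708, 0.707, 0.0, 0.0]
contact_force: [1.4, 1.4, -1.9]
opening: 0.235
finger_force: 49.6
```

Call:
step_arm([
  [[0, 0, -2], [0, 0, 0]],
  [[0, 0, -2], [0, 0, 0]],
  [[0, 0, -2], [0, 0, 0]],
  [[0, 0, 0], [0, 0, 0]],
  [[0, 0, 0], [0, 0, 0]],
  [[0, 0, 0], [0, 0, 0]],
])

```text
time: 40.55
eef_pos: [0.578, 0.0434, 0.0862]
tcp_rot: [0.707, 0.707, -0.0, -0.0]
contact_force: [-4.5, 0.4, 9.5]
opening: 0.232
finger_force: 50.8
```

Press harder (to ~25 N), then check the sleeve before letting go.

Call:
step_arm([
  [[0, 0, -1.5], [0, 0, 0]],
  [[0, 0, -1.5], [0, 0, 0]],
  [[0, 0, -1], [0, 0, 0]],
  [[0, 0, 0], [0, 0, 0]],
  [[0, 0, 0], [0, 0, 0]],
  [[0, 0, 0], [0, 0, 0]],
])

```text
time: 41.05
eef_pos: [0.5782, 0.0433, 0.0859]
tcp_rot: [0.707, 0.707, -0.001, -0.001]
contact_force: [-12.5, 1.6, 25.4]
opening: 0.234
finger_force: 52.3
```

Run:
```python
from h import *
q=cams.read_camera("side"); cv2.imwrite("pics/side11.png",q[:,:,::-1])
for r in range(218,246): print(r,q[r,321:324].mean(0).astype(int).tolist())
```

```text
218 [101, 55, 52]
219 [93, 24, 23]
220 [88, 16, 15]
221 [85, 13, 12]
222 [85, 18, 14]
223 [84, 13, 12]
224 [85, 14, 11]
225 [81, 16, 15]
226 [65, 21, 21]
227 [43, 25, 27]
228 [32, 30, 30]
229 [49, 42, 30]
230 [77, 60, 35]
231 [83, 66, 35]
232 [77, 55, 30]
233 [83, 44, 25]
234 [85, 33, 20]
235 [81, 42, 24]
236 [72, 52, 28]
237 [68, 53, 30]
238 [69, 55, 31]
239 [59, 47, 28]
240 [43, 39, 33]
241 [51, 52, 52]
242 [78, 81, 78]
243 [93, 91, 86]
244 [93, 67, 63]
245 [101, 58, 55]
```

Call:
step_arm([
  [[0, 0, 1.5], [0, 0, 0]],
  [[0, 0, 1.5], [0, 0, 0]],
  [[0, 0, 0.5], [0, 0, 0]],
  [[0, 0, 0], [0, 0, 0]],
  [[0, 0, 0], [0, 0, 0]],
])

```text
time: 41.52
eef_pos: [0.5781, 0.0434, 0.0862]
tcp_rot: [0.707, 0.707, -0.0, -0.0]
contact_force: [-4.7, 2.4, 11.5]
opening: 0.234
finger_force: 50.7
```

Call:
step_arm([
  [[0, 0, 0], [0, 0, 0]],
  [[0, 0, 0], [0, 0, 0]],
  [[0, 0, 0], [0, 0, 0]],
  [[0, 0, 0], [0, 0, 0]],
  [[0, 0, 20], [0, 0, 0]],
  [[0, 0, 40], [0, 0, 0]],
  [[0, 0, 40], [0, 0, 0]],
  [[0, 0, 20], [0, 0, 0]],
], fingers=0.3)

```text
time: 42.18
eef_pos: [0.5797, 0.0432, 0.2087]
tcp_rot: [0.708, 0.707, 0.002, 0.003]
contact_force: [0.7, 0.1, 0.5]
opening: 0.655
finger_force: 0.0
```

Run:
```python
from h import *
q=cams.read_camera("side"); cv2.imwrite("pics/side12.png",q[:,:,::-1])
s7=cv2.imread("pics/side7.png")[:,:,::-1]
for r in range(198,230): print(r,"red",q[r,321:324].mean(0).astype(int).tolist(),"blue",q[r,297:300].mean(0).astype(int).tolist(),s7[r,297:300].mean(0).astype(int).tolist())
```

```text
198 red [94, 83, 56] blue [140, 144, 140] [114, 118, 114]
199 red [90, 81, 61] blue [140, 145, 141] [112, 116, 112]
200 red [91, 90, 78] blue [132, 140, 144] [106, 112, 111]
201 red [106, 108, 100] blue [106, 120, 144] [85, 94, 104]
202 red [117, 121, 113] blue [67, 87, 131] [51, 63, 92]
203 red [122, 124, 117] blue [29, 50, 101] [23, 40, 81]
204 red [122, 125, 117] blue [13, 34, 81] [13, 30, 76]
205 red [120, 123, 116] blue [13, 31, 75] [12, 32, 76]
206 red [120, 124, 116] blue [12, 31, 76] [13, 32, 76]
207 red [122, 125, 117] blue [12, 32, 78] [14, 32, 77]
208 red [123, 126, 120] blue [16, 35, 80] [14, 32, 74]
209 red [124, 128, 122] blue [19, 35, 72] [16, 30, 65]
210 red [119, 124, 119] blue [24, 32, 53] [22, 29, 49]
211 red [112, 117, 112] blue [31, 30, 33] [28, 29, 33]
212 red [110, 114, 111] blue [74, 59, 38] [45, 38, 28]
213 red [108, 112, 109] blue [117, 90, 45] [72, 57, 32]
214 red [109, 114, 109] blue [120, 90, 45] [83, 63, 33]
215 red [106, 111, 108] blue [85, 66, 39] [71, 57, 37]
216 red [105, 106, 103] blue [55, 51, 55] [52, 47, 51]
217 red [104, 89, 86] blue [39, 43, 61] [39, 43, 62]
218 red [99, 57, 55] blue [50, 47, 53] [46, 44, 51]
219 red [92, 28, 27] blue [59, 48, 35] [61, 49, 37]
220 red [83, 12, 11] blue [64, 50, 26] [63, 48, 24]
221 red [82, 13, 12] blue [68, 52, 29] [65, 49, 25]
222 red [82, 15, 12] blue [55, 43, 27] [55, 43, 28]
223 red [82, 15, 13] blue [42, 38, 35] [40, 37, 33]
224 red [81, 11, 11] blue [56, 57, 55] [54, 56, 55]
225 red [77, 15, 15] blue [80, 83, 79] [80, 82, 78]
226 red [63, 21, 21] blue [80, 85, 96] [80, 84, 96]
227 red [43, 26, 28] blue [61, 75, 113] [61, 75, 112]
228 red [29, 27, 26] blue [109, 122, 148] [108, 121, 145]
229 red [50, 43, 32] blue [194, 203, 203] [193, 203, 202]
```

Both nozzles are home with sleeves forward: collar rows match the home prediction for both. Now locating the brushes numerically.

```bash
cat >> h.py <<'E'
def brushes():
    t=cams.read_camera("top"); cv2.imwrite("pics/topL.png",t[:,:,::-1]); b=t.astype(int)
    m=((b[:,:,0]-b[:,:,1]>70)&(b[:,:,0]-b[:,:,2]>60)).astype('uint8'); m[:, :330]=0; m[:195]=0; m[325:]=0; m[:,500:]=0
    n,l,s,c=cv2.connectedComponentsWithStats(m,connectivity=8)
    for i in range(1,n):
        if s[i,4]<20: continue
        ys,xs=np.nonzero(l==i); P=np.array([onz("top",(x,y),.004)[:2] for x,y in zip(xs,ys)])
        ce=P.mean(0); v=np.linalg.svd(P-ce)[2][0]; v=v*np.sign(v[1]); k=(P-ce)@v
        print("area",s[i,4],"px box",s[i,:4],"ends",(ce+v*k.min()).round(4),(ce+v*k.max()).round(4),"dir",v.round(3))
E
python3 - <<'E'
from h import *
brushes()
E
```

```text
area 66 px box [392 223  38   2] ends [ 0.5951 -0.3072] [ 0.5986 -0.1979] dir [0.033 0.999]
area 79 px box [423 267  38   3] ends [ 0.4645 -0.3929] [ 0.4626 -0.2841] dir [-0.018  1.   ]
area 79 px box [421 290  39   3] ends [ 0.3968 -0.3868] [ 0.3955 -0.2758] dir [-0.012  1.   ]
```

Brush B has been knocked: its handle end is now near (0.463,-0.283). Picking brush A first.

Call:
step_arm([
  [[2.1, -41.5, 0], [0, 0, 0]],
  [[2.1, -41.5, 0], [0, 0, 0]],
  [[2.1, -41.5, 0], [0, 0, 0]],
  [[2.1, -41.5, 0], [0, 0, 0]],
  [[2.1, -41.5, 0], [0, 0, 0]],
  [[2.1, -41.5, 0], [0, 0, 0]],
  [[2.1, -41.5, 0], [0, 0, 0]],
  [[2.1, -41.5, 0], [0, 0, 0]],
])

```text
time: 42.95
eef_pos: [0.5935, -0.2901, 0.2015]
tcp_rot: [0.708, 0.707, -0.0, -0.002]
contact_force: [1.0, -0.2, -0.3]
opening: 0.648
finger_force: 0.0
```

Call:
step_arm([
  [[0, 0, 0], [0, 0, 0]],
  [[0, 0, -40], [0, 0, 0]],
  [[0, 0, -40], [0, 0, 0]],
  [[0, 0, -40], [0, 0, 0]],
  [[0, 0, -35], [0, 0, 0]],
  [[0, 0, -20], [0, 0, 0]],
  [[0, 0, 0], [0, 0, 0]],
  [[0, 0, 0], [0, 0, 0]],
])

```text
time: 43.62
eef_pos: [0.5929, -0.287, 0.026]
tcp_rot: [0.708, 0.707, -0.001, -0.003]
contact_force: [-0.0, 0.3, 0.6]
opening: 0.653
finger_force: 0.0
```

Run:
```python
from h import *
s=readout.get_state(); print({k:np.round(s[k],4) for k in ('eef_pos','qpos','contact_force')})
t=cv2.imread("pics/topL.png")[:,:,::-1]
print([t[267:270,c].max(0).tolist() for c in range(414,424)]); print([t[264:268,c].max(0).tolist() for c in range(458,476)])
```

```text
{'eef_pos': array([ 0.5929, -0.287 ,  0.026 ]), 'qpos': array([-6.0460e-01,  4.8090e-01,  1.7283e+00, -1.0000e-04,  9.3790e-01,
       -6.0340e-01]), 'contact_force': array([-0.0265,  0.2635,  0.5624])}
[[154, 153, 144], [154, 154, 146], [154, 153, 146], [154, 153, 145], [154, 153, 145], [154, 152, 145], [155, 153, 145], [154, 153, 146], [160, 152, 145], [159, 149, 140]]
[[186, 147, 138], [190, 147, 139], [190, 148, 139], [204, 176, 170], [217, 219, 213], [217, 220, 214], [217, 220, 216], [217, 220, 218], [217, 220, 219], [217, 220, 219], [193, 192, 189], [149, 148, 140], [148, 149, 140], [148, 148, 139], [148, 148, 141], [148, 148, 139], [149, 148, 139], [148, 147, 138]]
```

Call:
step_arm([
  [[0.5, 0, -12], [0, 0, 0]],
  [[0, 0, -7], [0, 0, 0]],
  [[0, 0, -4], [0, 0, 0]],
  [[0, 0, 0], [0, 0, 0]],
  [[0, 0, 0], [0, 0, 0]],
  [[0, 0, 0], [0, 0, 0]],
])

```text
time: 44.12
eef_pos: [0.5956, -0.2888, 0.0066]
tcp_rot: [0.708, 0.707, 0.0, 0.001]
contact_force: [-1.0, 0.8, -0.3]
opening: 0.649
finger_force: 0.0
```

Call:
step_arm([
  [[0, 0, -3], [0, 0, 0]],
  [[0, 0, 0], [0, 0, 0]],
  [[0, 0, 0], [0, 0, 0]],
  [[0, 0, 0], [0, 0, 0]],
  [[0, 0, 0], [0, 0, 0]],
  [[0, 0, 0], [0, 0, 0]],
  [[0, 0, 0], [0, 0, 0]],
  [[0, 0, 0], [0, 0, 0]],
], fingers=-1, grip_force=30)

```text
time: 44.78
eef_pos: [0.5952, -0.2885, 0.003]
tcp_rot: [0.708, 0.707, 0.0, 0.0]
contact_force: [-0.4, 0.0, 1.1]
opening: 0.074
finger_force: 31.3
```

Call:
step_arm([
  [[0, 0, 20], [0, 0, 0]],
  [[0, 0, 40], [0, 0, 0]],
  [[0, 0, 40], [0, 0, 0]],
  [[0, 0, 40], [0, 0, 0]],
  [[0, 0, 40], [0, 0, 0]],
  [[0, 0, 40], [0, 0, 0]],
  [[0, 0, 20], [0, 0, 0]],
])

```text
time: 45.37
eef_pos: [0.5967, -0.2895, 0.2498]
tcp_rot: [0.708, 0.707, 0.001, 0.004]
contact_force: [0.7, -0.0, 0.7]
opening: 0.07
finger_force: 31.2
```

Call:
step_arm([
  [[-5, 12, 0], [0, 0, -0.1165]],
  [[-5, 12, 0], [0, 0, -0.1165]],
  [[-5, 12, 0], [0, 0, -0.1165]],
  [[-5, 12, 0], [0, 0, -0.1165]],
  [[-5, 12, 0], [0, 0, -0.1165]],
  [[-5, 12, 0], [0, 0, -0.1165]],
  [[-5, 12, 0], [0, 0, -0.1165]],
  [[-5, 12, 0], [0, 0, -0.1165]],
])

```text
time: 46.03
eef_pos: [0.5547, -0.1918, 0.2426]
tcp_rot: [0.951, 0.311, -0.0, -0.0]
contact_force: [-0.2, 0.1, -0.3]
opening: 0.073
finger_force: 31.2
```

Call:
step_arm([
  [[-5, 12, 0], [0, 0, -0.1165]],
  [[-5, 12, 0], [0, 0, -0.1165]],
  [[-5, 12, 0], [0, 0, -0.1165]],
  [[-5, 12, 0], [0, 0, -0.1165]],
  [[-5, 12, 0], [0, 0, -0.1165]],
  [[-5, 12, 0], [0, 0, -0.1165]],
  [[-1.3, 0, 0], [0, 0, -0.1165]],
  [[0, 0, 0], [0, 0, 0]],
])

```text
time: 46.7
eef_pos: [0.5234, -0.1197, 0.2427]
tcp_rot: [0.996, -0.089, -0.0, 0.0]
contact_force: [0.5, 0.3, -0.2]
opening: 0.077
finger_force: 31.2
```

Call:
step_arm([
  [[0, 0, 0], [0.0239, 0.1125, 0]],
  [[0, 0, 0], [0.0239, 0.1125, 0]],
  [[0, 0, 0], [0.0239, 0.1125, 0]],
  [[0, 0, 0], [0.0239, 0.1125, 0]],
  [[0, 0, 0], [0, 0, 0]],
])

```text
time: 47.12
eef_pos: [0.5249, -0.1212, 0.2396]
tcp_rot: [0.969, -0.085, -0.23, -0.028]
contact_force: [-0.7, 0.1, -0.8]
opening: 0.074
finger_force: 31.2
```

Run:
```python
from h import *
s=readout.get_state(); print({k:np.round(s[k],4) for k in ('eef_pos','tcp_rot','qpos','contact_force','opening')})
print(R.from_quat(s['tcp_rot']).as_matrix().round(3))
```

```text
{'eef_pos': array([ 0.5249, -0.1212,  0.2396]), 'tcp_rot': array([ 0.9692, -0.0852, -0.2295, -0.0285]), 'qpos': array([-0.3798,  0.2487,  1.6567, -0.0762,  1.6969,  1.3744]), 'contact_force': array([-0.744 ,  0.1165, -0.797 ]), 'opening': np.float64(0.0737)}
[[ 0.88  -0.178 -0.44 ]
 [-0.152 -0.984  0.094]
 [-0.45  -0.016 -0.893]]
```

Call:
step_arm([
  [[0, 0, 0], [0.0239, 0.1125, 0]],
  [[0, 0, 0], [0.0239, 0.1125, 0]],
  [[0, 0, 0], [0.0239, 0.1125, 0]],
  [[0, 4, 0], [0.0239, 0.1125, 0]],
  [[-2, 4, 0], [0.0239, 0.1125, 0]],
  [[-3, 4, 0], [0.0239, 0.1125, 0]],
  [[0, 0, 0], [0, 0, 0]],
  [[0, 0, 0], [0, 0, 0]],
])

```text
time: 47.78
eef_pos: [0.5184, -0.1084, 0.2411]
tcp_rot: [0.836, -0.074, -0.54, -0.066]
contact_force: [-0.0, 0.2, 0.2]
opening: 0.072
finger_force: 31.2
```

```bash
cat >> h.py <<'E'
def held(g):
    s=readout.get_state(); M=R.from_quat(s['tcp_rot']).as_matrix()
    print({k:np.round(s[k],3) for k in ('time','eef_pos','qpos','contact_force','opening')}); print("toolz",M[:,2].round(3))
    a=M[:,0]; p=s['eef_pos']
    h=p+g*a*(-1 if a[2]>0 else 1); print("handle end est",h.round(4),"cup off",(h[:2]-[.5465,-.115]).round(4)); return p,h
def redseg(name,u0,u1,v0,v1):
    t=cams.read_camera(name); cv2.imwrite(f"pics/{name}L.png",t[:,:,::-1]); b=t.astype(int)
    m=(b[:,:,0]-b[:,:,1]>45)&(b[:,:,0]-b[:,:,2]>45); m[:v0]=0;m[v1:]=0;m[:,:u0]=0;m[:,u1:]=0
    n,l,s,c=cv2.connectedComponentsWithStats(m.astype('uint8'),connectivity=8)
    for i in range(1,n):
        if s[i,4]<12: continue
        ys,xs=np.nonzero(l==i); a,e=ys.argmin(),ys.argmax(); print(name,"area",s[i,4],"top",(xs[a],ys[a]),"bot",(xs[e],ys[e]))
E
python3 - <<'E'
from h import *
p,h=held(.095)
print("proj p,h",proj("side",[p,h]).round(1))
redseg("side",310,440,120,330)
E
```

```text
{'time': np.float64(47.783), 'eef_pos': array([ 0.518, -0.108,  0.241]), 'qpos': array([-0.341,  0.582,  1.438, -0.156,  2.262,  1.384]), 'contact_force': array([-0.035,  0.229,  0.242]), 'opening': np.float64(0.072)}
toolz [-0.893  0.19  -0.409]
handle end est [ 0.557  -0.1134  0.1544] cup off [0.0105 0.0016]
proj p,h [[327.2 196.1]
 [344.  230.1]]
side area 39 top (np.int64(412), np.int64(210)) bot (np.int64(411), np.int64(218))
side area 75 top (np.int64(318), np.int64(216)) bot (np.int64(321), np.int64(226))
side area 18 top (np.int64(329), np.int64(240)) bot (np.int64(321), np.int64(245))
side area 15 top (np.int64(310), np.int64(249)) bot (np.int64(314), np.int64(254))
```

Run:
```python
from h import *
q=cv2.imread("pics/sideL.png")[:,:,::-1].astype(int)
d=q[:,:,0]-np.maximum(q[:,:,1],q[:,:,2])
for r in range(176,240,2): print(r,[int(v) for v in d[r,322:362]])
```

```text
176 [-3, -2, -2, -3, -3, -2, -4, -1, -2, -2, -2, -3, -3, -2, -3, -2, -3, -3, -3, -4, -2, -1, -3, -4, -1, -5, -4, -1, -1, 0, -3, -2, -3, -4, -3, -3, -2, 0, -4, -5]
178 [3, 3, 3, 5, 7, 7, 5, 5, 6, 7, 6, 5, 4, 2, 2, -2, -2, -3, -2, -3, -3, -3, -2, -4, -2, -1, -2, -1, -3, -1, -3, -3, -2, -4, -4, -2, -2, -2, -4, -4]
180 [11, 16, 17, 19, 22, 21, 19, 19, 18, 20, 20, 18, 17, 18, 19, 18, 14, 8, 2, 0, -1, -1, -4, -2, -2, -3, -3, -1, -5, -2, -4, -1, -4, -1, -5, -3, -2, -3, -1, -1]
182 [3, 12, 17, 18, 18, 19, 18, 17, 17, 18, 19, 17, 17, 21, 19, 19, 18, 10, 4, 2, -1, -3, -2, -2, -4, -5, -3, -3, -3, -2, -9, -2, -2, -2, -3, -1, -4, -3, -3, -2]
184 [1, 5, 10, 14, 14, 16, 16, 15, 14, 18, 15, 14, 11, 7, 5, 2, 1, -2, -1, -3, -3, -1, -1, -1, -4, -2, -4, -5, -2, -2, -3, -2, -2, -2, -2, -5, -3, -2, -4, -5]
186 [5, 3, 6, 11, 16, 15, 13, 11, 10, 6, 4, 1, 1, -2, -1, -1, -2, -2, -3, -1, -2, -3, -3, 0, -1, -4, -4, -2, -4, -3, -4, -4, -4, -3, -2, -4, -1, -4, -4, -6]
188 [5, 6, 14, 26, 24, 10, 2, -2, 0, -1, 0, -3, -1, -1, -4, 0, -3, -2, -3, -2, -3, -3, -2, -1, 0, -2, -3, -2, -4, -2, -3, -2, -2, 0, -3, -2, 0, -3,
[... 3336 characters left out ...]
, -3, -3, -2, -3, -3, -2, -4, -2, -2, -3, -4, -4]
232 [25, 25, 23, 24, 29, 38, 26, 4, -2, -2, -4, -3, -2, -4, -3, -3, -5, -3, -4, -3, -5, -4, -3, -3, -1, -3, -2, -3, -3, -1, -4, -2, -5, -3, -3, -4, -4, -4, -3, -3]
234 [55, 54, 50, 45, 36, 24, 9, -2, -3, -3, -2, -3, -2, -3, -4, -3, -4, -3, -4, -5, -4, -4, -2, -3, -3, -2, -4, -2, -2, -4, -3, -3, 0, -2, -2, -4, -3, -4, -2, -4]
236 [22, 19, 18, 14, 13, 5, 0, -4, -5, -3, -3, -3, -4, -2, -4, -2, -5, -3, -2, -2, -4, -3, -3, -3, -4, -1, -3, -4, -2, -4, -2, -2, -3, -3, -3, -1, -3, -2, -5, -4]
238 [15, 16, 16, 13, 4, 1, 5, 12, 5, -3, -6, -4, -3, -3, -4, -3, -4, -4, -3, -4, -3, -3, -1, -3, -3, -3, -2, -5, -1, -3, -3, -3, -4, -2, -5, -3, -4, -2, -4, -3]
```

The brush lies as predicted, handle end at (344,230). Lowering into the cup.

Call:
step_arm([
  [[0, 0, -25], [0, 0, 0]],
  [[0, 0, -25], [0, 0, 0]],
  [[0, 0, -20], [0, 0, 0]],
  [[0, 0, -20], [0, 0, 0]],
  [[0, 0, -18], [0, 0, 0]],
  [[0, 0, 0], [0, 0, 0]],
  [[0, 0, 0], [0, 0, 0]],
])

```text
time: 48.42
eef_pos: [0.5187, -0.1086, 0.1353]
tcp_rot: [0.836, -0.075, -0.54, -0.065]
contact_force: [0.5, 0.4, -0.1]
opening: 0.072
finger_force: 31.2
```

Call:
step_arm([
  [[0, 0, 0], [0, 0, 0]],
  [[0, 0, 0], [0, 0, 0]],
  [[0, 0, 0], [0, 0, 0]],
  [[0, 0, 0], [0, 0, 0]],
  [[0, 0, 0], [0, 0, 0]],
], fingers=-0.4)

```text
time: 48.83
eef_pos: [0.5191, -0.1085, 0.1354]
tcp_rot: [0.836, -0.075, -0.539, -0.065]
contact_force: [0.1, 1.1, 0.6]
opening: 0.3
finger_force: 0.0
```

Call:
step_arm([
  [[18, -4, 9], [0, 0, 0]],
  [[27, -6, 13], [0, 0, 0]],
  [[27, -6, 13], [0, 0, 0]],
  [[0, 0, 38], [0, 0, 0]],
  [[0, 0, 38], [0, 0, 0]],
])

```text
time: 49.25
eef_pos: [0.5908, -0.1245, 0.2425]
tcp_rot: [0.834, -0.074, -0.543, -0.066]
contact_force: [0.4, -0.6, -0.2]
opening: 0.303
finger_force: 0.0
```

```bash
cat >> h.py <<'E'
def look(name,u0,u1,v0,v1,step=2):
    q=cams.read_camera(name); cv2.imwrite(f"pics/{name}L.png",q[:,:,::-1]); q=q.astype(int)
    d=q[:,:,0]-np.maximum(q[:,:,1],q[:,:,2])
    for r in range(v0,v1,step):
        x=[c for c in range(u0,u1) if d[r,c]>18]; print(r,x)
E
python3 - <<'E'
from h import *
held(.095)
look("side",322,380,200,300,4)
look("top",335,420,215,270,3)
E
```

```text
{'time': np.float64(49.25), 'eef_pos': array([ 0.591, -0.124,  0.243]), 'qpos': array([-0.33 ,  0.741,  1.197, -0.155,  2.353,  1.38 ]), 'contact_force': array([ 0.42 , -0.638, -0.223]), 'opening': np.float64(0.303)}
toolz [-0.896  0.191 -0.401]
handle end est [ 0.6287 -0.1294  0.1556] cup off [ 0.0822 -0.0144]
200 []
204 []
208 []
212 []
216 [324, 325, 326]
220 [322, 323, 324, 325, 326]
224 [322, 323, 324, 325, 326]
228 [326, 327, 328]
232 [322, 323, 324, 325, 326, 327, 328]
236 [322, 323, 324]
240 [328, 329, 330]
244 [324, 325, 326, 327, 328]
248 []
252 []
256 [327, 328, 329, 330]
260 []
264 []
268 []
272 []
276 []
280 []
284 []
288 []
292 []
296 []
215 []
218 []
221 []
224 []
227 []
230 []
233 []
236 []
239 []
242 [348, 354]
245 [352, 369]
248 [348]
251 [389]
254 [351]
257 []
260 [340, 412, 413, 414]
263 [343, 346, 398]
266 [341]
269 [343, 344, 347, 348, 360]
```

```bash
cat >> h.py <<'E'
def diff(a,b,u0,u1,v0,v1,th=60):
    A=cv2.imread(a).astype(int);B=cv2.imread(b).astype(int); d=np.abs(A-B).sum(2)
    for r in range(v0,v1):
        x=[c for c in range(u0,u1) if d[r,c]>th]
        if x: print(r,[(c,B[r,c,::-1].tolist()) for c in x][:7])
E
python3 - <<'E'
from h import *
diff("pics/side12.png","pics/sideL.png",312,345,225,275)
print(proj("side",[[.5465,-.115,.1],[.513,-.108,.1],[.485,-.102,.142],[.56,-.118,.006]]).round(1))
E
```

```text
225 [(326, [110, 83, 59]), (327, [151, 128, 90]), (328, [155, 139, 112])]
226 [(315, [171, 150, 113]), (316, [132, 106, 64]), (326, [101, 77, 45]), (327, [164, 130, 78]), (328, [168, 141, 97])]
227 [(315, [165, 146, 110]), (316, [116, 91, 53]), (326, [103, 78, 43]), (327, [164, 126, 65]), (328, [179, 146, 90]), (329, [152, 139, 113])]
228 [(315, [151, 135, 106]), (325, [79, 64, 40]), (326, [122, 92, 50]), (327, [162, 123, 61]), (328, [164, 132, 83]), (329, [144, 133, 109])]
229 [(316, [111, 86, 44]), (317, [117, 87, 42]), (318, [108, 85, 45]), (319, [86, 66, 40]), (323, [87, 67, 40]), (324, [104, 82, 47]), (325, [128, 98, 51])]
230 [(317, [117, 90, 43]), (318, [125, 96, 49]), (319, [113, 89, 47]), (320, [115, 89, 47]), (321, [119, 91, 48]), (322, [125, 95, 50]), (323, [128, 99, 52])]
231 [(318, [102, 78, 40]), (320, [117, 91, 49]), (321, [124, 96, 50]), (322, [125, 97, 50]), (323, [121, 95, 48])]
238 [(319, [41, 30, 18]), (326, [94, 90, 76]), (327, [157, 156, 145]), (328, [207, 202, 193])]
239 [(326, [93, 92, 83]), (327, [152, 153, 144]), (328, [199, 185, 176]), (329, [224, 192, 186]
[... 3170 characters left out ...]
3, 125]), (314, [123, 126, 119]), (330, [126, 123, 112]), (331, [130, 129, 117]), (332, [131, 128, 114]), (333, [139, 137, 123])]
262 [(312, [129, 132, 124]), (313, [130, 133, 124]), (333, [139, 139, 125]), (334, [137, 138, 124]), (335, [136, 137, 123]), (336, [140, 139, 127]), (337, [137, 137, 124])]
263 [(312, [132, 136, 127]), (339, [139, 139, 125]), (340, [140, 140, 125]), (341, [138, 139, 126]), (342, [140, 140, 128]), (343, [140, 139, 126]), (344, [134, 135, 121])]
269 [(312, [128, 131, 122])]
270 [(312, [129, 132, 124]), (313, [130, 132, 125])]
271 [(312, [129, 131, 123]), (313, [131, 133, 126])]
272 [(312, [128, 130, 123])]
[[339.3 253.1]
 [323.9 255. ]
 [310.9 240.1]
 [344.  286.8]]
```

Brush A leans in the cup at the near rim, seen at (327,254). Next, brush B.

Call:
step_arm([
  [[-12, -25, 0], [-0.0239, -0.1125, 0]],
  [[-12, -25, 0], [-0.0239, -0.1125, 0]],
  [[-12, -25, 0], [-0.0239, -0.1125, 0]],
  [[-12, -25, 0], [-0.0239, -0.1125, 0]],
  [[-12, -25, 0], [-0.0239, -0.1125, 0]],
  [[-12, -25, 0], [-0.0239, -0.1125, 0]],
  [[-12, -25, 0], [-0.0239, -0.1125, 0]],
  [[-12, -25, 0], [-0.0239, -0.1125, 0]],
], fingers=0.1)

```text
time: 50.02
eef_pos: [0.4945, -0.3257, 0.247]
tcp_rot: [0.99, -0.088, -0.11, -0.012]
contact_force: [0.4, -0.6, -0.6]
opening: 0.548
finger_force: 0.0
```

Call:
step_arm([
  [[-12, -25, 0], [-0.0239, -0.1125, 0]],
  [[-12, -25, 0], [-0.0239, -0.1125, 0]],
  [[-6.5, 0, 0], [0, 0, 0.1165]],
  [[0, 0, 0], [0, 0, 0.1165]],
  [[0, 0, 0], [0, 0, 0.1165]],
  [[0, 0, 0], [0, 0, 0.1165]],
  [[0, 0, 0], [0, 0, 0.1165]],
  [[0, 0, 0], [0, 0, 0.1165]],
])

```text
time: 50.68
eef_pos: [0.464, -0.3743, 0.2459]
tcp_rot: [0.966, 0.26, 0.0, -0.0]
contact_force: [-0.3, 0.2, 0.2]
opening: 0.55
finger_force: 0.0
```

Call:
step_arm([
  [[0, 0, 0], [0, 0, 0.1165]],
  [[0, 0, 0], [0, 0, 0.1165]],
  [[0, 0, 0], [0, 0, 0.1165]],
  [[0, 0, 0], [0, 0, 0.1165]],
  [[0, 0, 0], [0, 0, 0.1165]],
  [[0, 0, 0], [0, 0, 0.1165]],
  [[0, 0, 0], [0, 0, 0.1165]],
  [[0, 0, 0], [0, 0, 0.1165]],
])

```text
time: 51.35
eef_pos: [0.4641, -0.3742, 0.2458]
tcp_rot: [0.746, 0.666, -0.0, -0.0]
contact_force: [-0.1, -0.3, 0.1]
opening: 0.549
finger_force: 0.0
```

Call:
step_arm([
  [[0, 0, 0], [0, 0, 0.1165]],
  [[0, 0, 0], [0, 0, 0]],
  [[0, 0, 0], [0, 0, 0]],
  [[0, 0, 0], [0, 0, 0]],
])

```text
time: 51.68
eef_pos: [0.4642, -0.3743, 0.2458]
tcp_rot: [0.708, 0.706, -0.0, -0.0]
contact_force: [-1.0, -0.3, 0.1]
opening: 0.547
finger_force: 0.0
```

Run:
```python
from h import *
held(.095); s=readout.get_state(); print(s['tcp_rot'])
brushes()
```

```text
{'time': np.float64(51.683), 'eef_pos': array([ 0.464, -0.374,  0.246]), 'qpos': array([-0.849,  0.104,  1.761, -0.   ,  1.277, -0.845]), 'contact_force': array([-0.954, -0.305,  0.071]), 'opening': np.float64(0.547)}
toolz [-0.  0. -1.]
handle end est [ 0.4639 -0.4693  0.2458] cup off [-0.0826 -0.3543]
[ 7.08470962e-01  7.05739963e-01 -3.21993711e-06 -3.32576352e-05]
area 65 px box [423 267  30   3] ends [ 0.4644 -0.3694] [ 0.4621 -0.2841] dir [-0.027  1.   ]
area 33 px box [421 291  18   2] ends [ 0.3958 -0.3254] [ 0.396  -0.2758] dir [0.006 1.   ]
```

Call:
step_arm([
  [[0, 0, -40], [0, 0, 0]],
  [[0, 0, -40], [0, 0, 0]],
  [[0, 0, -40], [0, 0, 0]],
  [[0, 0, -40], [0, 0, 0]],
  [[0, 0, -35], [0, 0, 0]],
  [[0, 0, -22], [0, 0, 0]],
  [[0, 0, 0], [0, 0, 0]],
  [[0, 0, 0], [0, 0, 0]],
])

```text
time: 52.4
eef_pos: [0.4637, -0.3738, 0.0277]
tcp_rot: [0.708, 0.706, 0.0, -0.002]
contact_force: [1.2, 0.1, 0.9]
opening: 0.555
finger_force: 0.0
```

Call:
step_arm([
  [[0, 0, -10], [0, 0, 0]],
  [[0, 0, -7], [0, 0, 0]],
  [[0, 0, -5], [0, 0, 0]],
  [[0, 0, 0], [0, 0, 0]],
  [[0, 0, 0], [0, 0, 0]],
  [[0, 0, 0], [0, 0, 0]],
])

```text
time: 52.9
eef_pos: [0.4646, -0.3748, 0.0074]
tcp_rot: [0.708, 0.707, -0.0, 0.001]
contact_force: [0.2, 1.6, 0.5]
opening: 0.549
finger_force: 0.0
```

Call:
step_arm([
  [[0, 0, -4], [0, 0, 0]],
  [[0, 0, 0], [0, 0, 0]],
  [[0, 0, 0], [0, 0, 0]],
  [[0, 0, 0], [0, 0, 0]],
  [[0, 0, 0], [0, 0, 0]],
  [[0, 0, 0], [0, 0, 0]],
  [[0, 0, 0], [0, 0, 0]],
  [[0, 0, 0], [0, 0, 0]],
], fingers=-1)

```text
time: 53.57
eef_pos: [0.4643, -0.3744, 0.0028]
tcp_rot: [0.708, 0.707, -0.0, -0.0]
contact_force: [0.5, 0.4, -0.1]
opening: 0.076
finger_force: 31.0
```

Run:
```python
from h import *
diff("pics/top0.png","pics/topL.png",335,400,210,285,70)
for z in (.1,.12,.14): print(z,proj("top",[[.513,-.108,z],[.5465,-.115,z],[.49,-.103,z]]).round(1).tolist())
```

```text
222 [(392, [148, 149, 141]), (393, [148, 148, 141]), (394, [148, 149, 141]), (395, [148, 148, 140]), (396, [148, 148, 140]), (397, [148, 149, 141]), (398, [148, 149, 140])]
223 [(391, [149, 149, 141]), (392, [148, 149, 140]), (393, [149, 149, 142]), (394, [148, 148, 141]), (395, [148, 149, 140]), (396, [148, 148, 140]), (397, [149, 148, 141])]
224 [(393, [148, 148, 141]), (394, [148, 149, 140]), (395, [148, 148, 141]), (396, [147, 148, 140]), (397, [147, 148, 140]), (398, [148, 148, 140]), (399, [148, 149, 141])]
236 [(362, [153, 138, 127]), (363, [142, 112, 102])]
237 [(362, [175, 169, 168]), (363, [129, 83, 74])]
238 [(362, [180, 175, 177]), (363, [123, 72, 65]), (364, [164, 146, 146])]
239 [(362, [183, 180, 180]), (363, [127, 87, 79]), (364, [129, 82, 78])]
240 [(362, [183, 181, 181]), (363, [128, 92, 84]), (364, [121, 59, 54]), (365, [160, 145, 146])]
241 [(362, [182, 181, 181]), (363, [122, 89, 82]), (364, [120, 60, 54]), (365, [151, 123, 122])]
242 [(362, [187, 187, 186]), (363, [130, 106, 97]), (364, [120, 60, 54]), (365, [141, 99, 95])]
243 [(363, [142, 129, 117]), (364, [118
[... 272 characters left out ...]
 79]), (365, [126, 61, 54]), (366, [156, 124, 123])]
247 [(364, [141, 125, 114]), (365, [121, 69, 62]), (366, [143, 107, 103])]
248 [(364, [170, 167, 163]), (365, [122, 100, 90]), (366, [127, 90, 82])]
249 [(364, [145, 143, 139]), (365, [120, 106, 99]), (366, [130, 97, 87])]
250 [(365, [118, 100, 92]), (366, [122, 92, 81])]
259 [(365, [100, 101, 94])]
260 [(365, [99, 99, 93])]
261 [(365, [100, 100, 93])]
262 [(365, [99, 99, 93])]
263 [(365, [97, 99, 93])]
264 [(365, [99, 100, 94])]
265 [(365, [98, 99, 93])]
266 [(365, [99, 100, 93])]
0.1 [[363.8, 249.9], [366.0, 237.7], [362.2, 258.3]]
0.12 [[364.2, 249.2], [366.4, 236.9], [362.5, 257.7]]
0.14 [[364.5, 248.6], [366.8, 236.0], [362.9, 257.2]]
```

Call:
step_arm([
  [[0, 0, 20], [0, 0, 0]],
  [[0, 0, 40], [0, 0, 0]],
  [[0, 0, 40], [0, 0, 0]],
  [[0, 0, 40], [0, 0, 0]],
  [[0, 0, 40], [0, 0, 0]],
  [[0, 0, 40], [0, 0, 0]],
  [[0, 0, 20], [0, 0, 0]],
])

```text
time: 54.15
eef_pos: [0.4657, -0.3759, 0.2495]
tcp_rot: [0.708, 0.707, -0.0, 0.005]
contact_force: [0.2, -0.6, 0.6]
opening: 0.074
finger_force: 31.0
```

Call:
step_arm([
  [[4, 19, 0], [0, 0, -0.12]],
  [[4, 19, 0], [0, 0, -0.12]],
  [[4, 19, 0], [0, 0, -0.12]],
  [[4, 19, 0], [0, 0, -0.12]],
  [[4, 19, 0], [0, 0, -0.12]],
  [[4, 19, 0], [0, 0, -0.12]],
  [[4, 19, 0], [0, 0, -0.12]],
  [[4, 19, 0], [0, 0, -0.12]],
])

```text
time: 54.82
eef_pos: [0.4963, -0.2214, 0.2428]
tcp_rot: [0.955, 0.297, -0.0, -0.0]
contact_force: [0.6, -0.8, 0.1]
opening: 0.076
finger_force: 31.0
```

Call:
step_arm([
  [[4, 19, 0], [0, 0, -0.12]],
  [[4, 19, 0], [0, 0, -0.12]],
  [[4, 19, 0], [0, 0, -0.12]],
  [[4, 19, 0], [0, 0, -0.12]],
  [[4, 19, 0], [0, 0, -0.12]],
  [[4, 19, 0], [0, 0, -0.12]],
  [[1.5, 16, 0], [0, 0, -0.12]],
  [[0, 0, 0], [0, 0, 0]],
])

```text
time: 55.48
eef_pos: [0.5218, -0.09, 0.2427]
tcp_rot: [0.993, -0.115, -0.0, -0.001]
contact_force: [-0.0, 0.1, -0.0]
opening: 0.076
finger_force: 31.0
```

Call:
step_arm([
  [[0, 0, 0], [0.0239, 0.1125, 0]],
  [[0, 0, 0], [0.0239, 0.1125, 0]],
  [[0, 0, 0], [0.0239, 0.1125, 0]],
  [[0, 0, 0], [0.0239, 0.1125, 0]],
  [[0, 0, 0], [0.0239, 0.1125, 0]],
  [[0, 0, 0], [0.0239, 0.1125, 0]],
  [[0, 0, 0], [0.0239, 0.1125, 0]],
  [[0, 0, 0], [0.0239, 0.1125, 0]],
])

```text
time: 56.15
eef_pos: [0.5224, -0.0934, 0.2431]
tcp_rot: [0.889, -0.102, -0.444, -0.043]
contact_force: [0.4, -0.6, -0.5]
opening: 0.071
finger_force: 31.0
```

Call:
step_arm([
  [[0, 0, 0], [0.0239, 0.1125, 0]],
  [[0, 0, 0], [0.0239, 0.1125, 0]],
  [[0, 0, 0], [0, 0, 0]],
  [[0, 0, 0], [0, 0, 0]],
])

```text
time: 56.48
eef_pos: [0.5215, -0.0929, 0.2406]
tcp_rot: [0.833, -0.096, -0.542, -0.052]
contact_force: [-0.1, -0.8, -0.5]
opening: 0.071
finger_force: 31.0
```

Run:
```python
from h import *
p,h=held(.094)
print("proj p,h",proj("side",[p,h]).round(1).tolist())
look("side",322,365,196,240,4)
```

```text
{'time': np.float64(56.483), 'eef_pos': array([ 0.522, -0.093,  0.241]), 'qpos': array([-0.32 ,  0.584,  1.437, -0.131,  2.265,  1.461]), 'contact_force': array([-0.058, -0.827, -0.538]), 'opening': np.float64(0.071)}
toolz [-0.893  0.191 -0.407]
handle end est [ 0.5586 -0.1027  0.1547] cup off [0.0121 0.0123]
proj p,h [[325.3, 192.8], [342.4, 227.5]]
196 [326, 327]
200 [329, 330, 331, 332]
204 [331, 332, 333, 334]
208 [333, 334, 335]
212 [335, 336, 337]
216 [324, 325, 326, 337, 338, 339]
220 [322, 323, 324, 325, 326, 339, 340]
224 [322, 323, 324, 325, 326, 341, 342]
228 [326, 327, 328]
232 [322, 323, 324, 325, 326, 327, 328]
236 [322, 323]
```

Call:
step_arm([
  [[0, 0, -25], [0, 0, 0]],
  [[0, 0, -25], [0, 0, 0]],
  [[0, 0, -20], [0, 0, 0]],
  [[0, 0, -20], [0, 0, 0]],
  [[0, 0, -18], [0, 0, 0]],
  [[0, 0, 0], [0, 0, 0]],
  [[0, 0, 0], [0, 0, 0]],
])

```text
time: 57.12
eef_pos: [0.5217, -0.0925, 0.1354]
tcp_rot: [0.834, -0.096, -0.541, -0.051]
contact_force: [0.1, -0.8, 0.4]
opening: 0.074
finger_force: 31.0
```

Call:
step_arm([
  [[0, 0, 0], [0, 0, 0]],
  [[0, 0, 0], [0, 0, 0]],
  [[0, 0, 0], [0, 0, 0]],
  [[0, 0, 0], [0, 0, 0]],
  [[0, 0, 0], [0, 0, 0]],
], fingers=-0.5)

```text
time: 57.53
eef_pos: [0.5221, -0.0925, 0.1355]
tcp_rot: [0.834, -0.097, -0.541, -0.051]
contact_force: [0.1, 0.5, 1.5]
opening: 0.25
finger_force: 0.0
```

Call:
step_arm([
  [[18, -4, 9], [0, 0, 0]],
  [[27, -6, 13], [0, 0, 0]],
  [[27, -6, 13], [0, 0, 0]],
  [[0, 0, 38], [0, 0, 0]],
  [[0, 0, 38], [0, 0, 0]],
])

```text
time: 57.95
eef_pos: [0.5938, -0.1085, 0.2426]
tcp_rot: [0.831, -0.096, -0.545, -0.052]
contact_force: [-0.4, -0.4, 1.4]
opening: 0.251
finger_force: 0.0
```

Call:
step_arm([
  [[0, -18.3, 0], [-0.0239, -0.1125, 0]],
  [[0, -18.3, 0], [-0.0239, -0.1125, 0]],
  [[-18, -18.3, 0], [-0.0239, -0.1125, 0]],
  [[-18, -18.3, 0], [-0.0239, -0.1125, 0]],
  [[-18, -18.3, 0], [-0.0239, -0.1125, 0]],
  [[-18, -18.3, 0], [-0.0239, -0.1125, 0]],
  [[-18, -18.3, 0], [-0.0239, -0.1125, 0]],
  [[-18, -18.3, 0], [-0.0239, -0.1125, 0]],
], fingers=0.1)

```text
time: 58.62
eef_pos: [0.4853, -0.2557, 0.247]
tcp_rot: [0.987, -0.114, -0.111, -0.01]
contact_force: [0.2, 0.2, 0.9]
opening: 0.551
finger_force: 0.0
```

Call:
step_arm([
  [[-18, -18.3, 0], [-0.0239, -0.1125, 0]],
  [[-18, -18.3, 0], [-0.0239, -0.1125, 0]],
  [[-18, 0, 0], [0, 0, 0.12]],
  [[-18, 0, 0], [0, 0, 0.12]],
  [[-17.5, 0, 0], [0, 0, 0.12]],
  [[0, 0, 0], [0, 0, 0.12]],
  [[0, 0, 0], [0, 0, 0.12]],
  [[0, 0, 0], [0, 0, 0.12]],
])

```text
time: 59.28
eef_pos: [0.3958, -0.2914, 0.2462]
tcp_rot: [0.97, 0.245, 0.0, 0.0]
contact_force: [-0.5, 0.8, -0.6]
opening: 0.552
finger_force: 0.0
```

Call:
step_arm([
  [[0, 0, 0], [0, 0, 0.12]],
  [[0, 0, 0], [0, 0, 0.12]],
  [[0, 0, 0], [0, 0, 0.12]],
  [[0, 0, 0], [0, 0, 0.12]],
  [[0, 0, 0], [0, 0, 0.12]],
  [[0, 0, 0], [0, 0, 0.12]],
  [[0, 0, 0], [0, 0, 0.12]],
  [[0, 0, 0], [0, 0, 0.12]],
])

```text
time: 59.95
eef_pos: [0.3962, -0.2913, 0.246]
tcp_rot: [0.747, 0.665, -0.0, 0.0]
contact_force: [-0.2, 0.1, -0.4]
opening: 0.547
finger_force: 0.0
```

Call:
step_arm([
  [[0, 0, 0], [0, 0, 0.12]],
  [[0, 0, 0], [0, 0, 0]],
  [[0, 0, 0], [0, 0, 0]],
  [[0, 0, 0], [0, 0, 0]],
])

```text
time: 60.28
eef_pos: [0.3963, -0.2914, 0.246]
tcp_rot: [0.708, 0.706, -0.0, 0.0]
contact_force: [0.3, -1.0, 0.0]
opening: 0.55
finger_force: 0.0
```

Run:
```python
from h import *
held(.095); s=readout.get_state(); print(s['tcp_rot'])
brushes()
diff("pics/top0.png","pics/topL.png",335,386,215,270,70)
```

```text
{'time': np.float64(60.283), 'eef_pos': array([ 0.396, -0.291,  0.246]), 'qpos': array([-0.841, -0.139,  2.   , -0.   ,  1.28 , -0.837]), 'contact_force': array([ 0.269, -0.967,  0.009]), 'opening': np.float64(0.55)}
toolz [ 0. -0. -1.]
handle end est [ 0.3966 -0.1964  0.2459] cup off [-0.1499 -0.0814]
[ 7.08481999e-01  7.05728881e-01 -2.65848937e-05  5.71168389e-05]
231 [(363, [129, 119, 109])]
232 [(363, [103, 79, 72]), (364, [137, 127, 116])]
233 [(362, [145, 137, 125]), (363, [97, 66, 60]), (364, [147, 140, 129])]
234 [(362, [140, 117, 106]), (363, [126, 64, 57])]
235 [(362, [128, 83, 76]), (363, [127, 59, 52])]
236 [(361, [151, 138, 126]), (362, [127, 72, 64]), (363, [130, 72, 64])]
237 [(361, [140, 119, 107]), (362, [128, 65, 58]), (363, [122, 63, 58])]
238 [(361, [153, 135, 134]), (362, [127, 60, 54]), (363, [114, 57, 52]), (364, [159, 145, 145])]
239 [(360, [186, 184, 185]), (361, [137, 101, 100]), (362, [129, 61, 55]), (363, [118, 58, 52]), (364, [124, 81, 77])]
240 [(360, [182, 177, 178]), (361, [132, 81, 76]), (362, [129, 61, 55]), (363, [117, 58, 53]), (364, [114, 56, 51]
[... 1332 characters left out ...]
6]), (365, [131, 124, 118]), (366, [112, 88, 78]), (367, [148, 138, 137])]
250 [(359, [92, 70, 60]), (365, [111, 100, 94]), (366, [106, 78, 68]), (367, [115, 99, 93])]
258 [(360, [99, 99, 93])]
259 [(360, [97, 98, 92]), (365, [98, 98, 92])]
260 [(360, [97, 98, 92]), (365, [98, 98, 92])]
261 [(359, [103, 104, 98]), (360, [98, 98, 92]), (365, [97, 97, 91])]
262 [(359, [96, 96, 91]), (360, [98, 98, 93]), (365, [98, 98, 92])]
263 [(359, [98, 98, 92]), (365, [97, 97, 91]), (366, [107, 108, 101])]
264 [(359, [98, 99, 92]), (365, [97, 98, 91]), (366, [98, 98, 92])]
265 [(359, [97, 98, 91]), (365, [97, 98, 93]), (366, [97, 97, 91])]
266 [(359, [98, 98, 92]), (365, [99, 98, 92]), (366, [98, 98, 91])]
```

Both brushes stand in the cup, crossing the rim at (360,249) and (366,249). Now brush C.

Call:
step_arm([
  [[0, 0, -40], [0, 0, 0]],
  [[0, 0, -40], [0, 0, 0]],
  [[0, 0, -40], [0, 0, 0]],
  [[0, 0, -40], [0, 0, 0]],
  [[0, 0, -35], [0, 0, 0]],
  [[0, 0, -22], [0, 0, 0]],
  [[0, 0, 0], [0, 0, 0]],
  [[0, 0, 0], [0, 0, 0]],
])

```text
time: 61.0
eef_pos: [0.3957, -0.2908, 0.028]
tcp_rot: [0.708, 0.706, 0.0, -0.002]
contact_force: [0.3, 0.2, 0.7]
opening: 0.547
finger_force: 0.0
```

Call:
step_arm([
  [[0, 0, -10], [0, 0, 0]],
  [[0, 0, -7], [0, 0, 0]],
  [[0, 0, -5], [0, 0, 0]],
  [[0, 0, 0], [0, 0, 0]],
  [[0, 0, 0], [0, 0, 0]],
  [[0, 0, 0], [0, 0, 0]],
])

```text
time: 61.5
eef_pos: [0.3966, -0.2918, 0.0074]
tcp_rot: [0.708, 0.707, -0.0, 0.001]
contact_force: [0.3, -0.3, -0.3]
opening: 0.551
finger_force: 0.0
```

Call:
step_arm([
  [[0, 0, -4], [0, 0, 0]],
  [[0, 0, 0], [0, 0, 0]],
  [[0, 0, 0], [0, 0, 0]],
  [[0, 0, 0], [0, 0, 0]],
  [[0, 0, 0], [0, 0, 0]],
  [[0, 0, 0], [0, 0, 0]],
  [[0, 0, 0], [0, 0, 0]],
  [[0, 0, 0], [0, 0, 0]],
], fingers=-1)

```text
time: 62.17
eef_pos: [0.3963, -0.2915, 0.0028]
tcp_rot: [0.708, 0.707, -0.0, 0.0]
contact_force: [0.3, -0.1, 0.3]
opening: 0.074
finger_force: 30.9
```

Call:
step_arm([
  [[0, 0, 20], [0, 0, 0]],
  [[0, 0, 40], [0, 0, 0]],
  [[0, 0, 40], [0, 0, 0]],
  [[0, 0, 40], [0, 0, 0]],
  [[0, 0, 40], [0, 0, 0]],
  [[0, 0, 40], [0, 0, 0]],
  [[0, 0, 20], [0, 0, 0]],
])

```text
time: 62.75
eef_pos: [0.3976, -0.2928, 0.249]
tcp_rot: [0.708, 0.707, -0.0, 0.004]
contact_force: [1.2, -0.0, -0.0]
opening: 0.073
finger_force: 30.9
```

Call:
step_arm([
  [[9.9, 13.7, 0], [0, 0, 0.1135]],
  [[9.9, 13.7, 0], [0, 0, 0.1135]],
  [[9.9, 13.7, 0], [0, 0, 0.1135]],
  [[9.9, 13.7, 0], [0, 0, 0.1135]],
  [[9.9, 13.7, 0], [0, 0, 0.1135]],
  [[9.9, 13.7, 0], [0, 0, 0.1135]],
])

```text
time: 63.25
eef_pos: [0.4559, -0.2084, 0.2427]
tcp_rot: [0.429, 0.904, 0.0, -0.0]
contact_force: [0.5, -0.1, 0.1]
opening: 0.077
finger_force: 30.9
```

Call:
step_arm([
  [[9.9, 13.7, 0], [0, 0, 0.1135]],
  [[9.9, 13.7, 0], [0, 0, 0.1135]],
  [[9.9, 13.7, 0], [0, 0, 0.1135]],
  [[9.9, 13.7, 0], [0, 0, 0.1135]],
  [[9.9, 13.7, 0], [0, 0, 0.1135]],
  [[9.6, 13.8, 0], [0, 0, 0.1135]],
  [[0, 0, 0], [0, 0, 0]],
])

```text
time: 63.83
eef_pos: [0.5156, -0.125, 0.2426]
tcp_rot: [0.102, 0.995, 0.001, 0.0]
contact_force: [-0.1, -1.0, 0.1]
opening: 0.073
finger_force: 30.9
```

Call:
step_arm([
  [[0, 0, 0], [0.0239, 0.1125, 0]],
  [[0, 0, 0], [0.0239, 0.1125, 0]],
  [[0, 0, 0], [0.0239, 0.1125, 0]],
  [[0, 0, 0], [0.0239, 0.1125, 0]],
  [[0, 0, 0], [0.0239, 0.1125, 0]],
  [[0, 0, 0], [0.0239, 0.1125, 0]],
  [[0, 0, 0], [0.0239, 0.1125, 0]],
  [[0, 0, 0], [0.0239, 0.1125, 0]],
])

```text
time: 64.5
eef_pos: [0.5151, -0.1277, 0.2432]
tcp_rot: [0.095, 0.89, 0.046, -0.444]
contact_force: [1.0, -0.3, -0.1]
opening: 0.071
finger_force: 30.9
```

Call:
step_arm([
  [[0, 0, 0], [0.0239, 0.1125, 0]],
  [[0, 0, 0], [0.0239, 0.1125, 0]],
  [[0, 0, 0], [0, 0, 0]],
  [[0, 0, 0], [0, 0, 0]],
])

```text
time: 64.83
eef_pos: [0.5144, -0.1273, 0.2406]
tcp_rot: [0.089, 0.834, 0.057, -0.542]
contact_force: [0.7, 0.3, 0.7]
opening: 0.073
finger_force: 30.9
```

Run:
```python
from h import *
p,h=held(.0955)
print("proj p,h",proj("side",[p,h]).round(1).tolist())
look("side",322,365,196,240,4)
```

```text
{'time': np.float64(64.833), 'eef_pos': array([ 0.514, -0.127,  0.241]), 'qpos': array([-0.366,  0.584,  1.437, -0.185,  2.259, -1.752]), 'contact_force': array([0.738, 0.277, 0.715]), 'opening': np.float64(0.073)}
toolz [-0.893  0.191 -0.407]
handle end est [ 0.5523 -0.1355  0.1534] cup off [ 0.0058 -0.0205]
proj p,h [[329.6, 200.6], [347.0, 236.0]]
196 [327, 328, 329]
200 []
204 []
208 [333, 334, 335, 336]
212 [335, 336, 337, 338]
216 [324, 325, 326, 337, 338, 339, 340]
220 [322, 323, 324, 325, 326, 339, 340, 341]
224 [322, 323, 324, 325, 326, 341, 342, 343]
228 [326, 327, 328, 343, 344, 345]
232 [322, 323, 324, 325, 326, 327, 328, 346, 347]
236 [322, 323, 324, 348]
```

Call:
step_arm([
  [[0, 2, -25], [0, 0, 0]],
  [[0, 0, -25], [0, 0, 0]],
  [[0, 0, -20], [0, 0, 0]],
  [[0, 0, -20], [0, 0, 0]],
  [[0, 0, -18], [0, 0, 0]],
  [[0, 0, 0], [0, 0, 0]],
  [[0, 0, 0], [0, 0, 0]],
])

```text
time: 65.47
eef_pos: [0.5146, -0.125, 0.1354]
tcp_rot: [0.088, 0.835, 0.057, -0.541]
contact_force: [-0.1, -1.1, 0.1]
opening: 0.076
finger_force: 30.9
```

Call:
step_arm([
  [[0, 0, 0], [0, 0, 0]],
  [[0, 0, 0], [0, 0, 0]],
  [[0, 0, 0], [0, 0, 0]],
  [[0, 0, 0], [0, 0, 0]],
  [[0, 0, 0], [0, 0, 0]],
], fingers=-0.5)

```text
time: 65.88
eef_pos: [0.5151, -0.1251, 0.1354]
tcp_rot: [0.088, 0.835, 0.056, -0.54]
contact_force: [-0.4, -0.0, 0.8]
opening: 0.255
finger_force: 0.0
```

Call:
step_arm([
  [[18, -4, 9], [0, 0, 0]],
  [[27, -6, 13], [0, 0, 0]],
  [[27, -6, 13], [0, 0, 0]],
  [[0, 0, 38], [0, 0, 0]],
  [[0, 0, 38], [0, 0, 0]],
  [[10, -40, 0], [0, 0, 0]],
  [[10, -40, 0], [0, 0, 0]],
  [[0, 0, 0], [0, 0, 0]],
])

```text
time: 66.55
eef_pos: [0.6069, -0.2272, 0.2458]
tcp_rot: [0.091, 0.835, 0.056, -0.539]
contact_force: [0.4, -0.8, -0.9]
opening: 0.252
finger_force: 0.0
```

Call:
step_arm([
  [[0, -40, 10], [0, 0, 0]],
  [[0, -40, 10], [0, 0, 0]],
  [[0, -40, 0], [0, 0, 0]],
  [[0, 0, 0], [0, 0, 0]],
  [[0, 0, 0], [0, 0, 0]],
  [[0, 0, 0], [0, 0, 0]],
])

```text
time: 67.05
eef_pos: [0.6066, -0.341, 0.2652]
tcp_rot: [0.088, 0.834, 0.057, -0.541]
contact_force: [0.5, 0.2, -0.5]
opening: 0.252
finger_force: 0.0
```

Run:
```python
from h import *
held(.095); brushes()
q=cams.read_camera("side"); cv2.imwrite("pics/sideL.png",q[:,:,::-1])
diff("pics/top0.png","pics/topL.png",350,386,225,252,70)
s0="pics/side12.png"
diff("pics/side0.png","pics/sideL.png",310,345,222,268,60)
for r in range(200,242,1): print(r,"red",q[r,321:324].mean(0).astype(int).tolist(),"blue",q[r,297:300].mean(0).astype(int).tolist())
```

```text
{'time': np.float64(67.05), 'eef_pos': array([ 0.607, -0.341,  0.265]), 'qpos': array([-0.549,  0.928,  0.853, -0.483,  2.431, -2.091]), 'contact_force': array([ 0.506,  0.19 , -0.459]), 'opening': np.float64(0.252)}
toolz [-0.893  0.191 -0.407]
handle end est [ 0.6445 -0.349   0.1785] cup off [ 0.098 -0.234]
231 [(363, [131, 120, 110])]
232 [(363, [104, 79, 72]), (364, [139, 128, 117]), (385, [92, 88, 81])]
233 [(362, [148, 140, 127]), (363, [97, 63, 58]), (384, [104, 102, 96]), (385, [73, 66, 58])]
234 [(362, [142, 118, 108]), (363, [126, 60, 54]), (384, [87, 82, 75]), (385, [76, 67, 57])]
235 [(362, [130, 83, 74]), (363, [129, 57, 50]), (383, [102, 100, 92]), (384, [75, 67, 58]), (385, [86, 73, 62])]
236 [(362, [129, 72, 64]), (363, [133, 72, 63]), (369, [146, 128, 116]), (383, [79, 74, 66]), (384, [79, 68, 57]), (385, [91, 79, 66])]
237 [(361, [140, 119, 108]), (362, [128, 62, 54]), (363, [124, 62, 56]), (364, [174, 167, 169]), (369, [131, 93, 84]), (370, [150, 131, 118]), (382, [101, 98, 91])]
238 [(361, [155, 137, 136]), (362, [130, 59, 52]), (363, [115, 54, 47]), (364, [153, 1
[... 11169 characters left out ...]
 20, 20] blue [94, 97, 93]
226 red [74, 26, 27] blue [95, 101, 114]
227 red [51, 32, 35] blue [75, 91, 135]
228 red [44, 40, 37] blue [129, 144, 173]
229 red [87, 70, 44] blue [225, 234, 232]
230 red [136, 105, 55] blue [250, 252, 248]
231 red [136, 106, 55] blue [250, 252, 249]
232 red [105, 77, 41] blue [249, 251, 249]
233 red [96, 50, 28] blue [249, 251, 250]
234 red [98, 38, 23] blue [247, 250, 248]
235 red [94, 51, 29] blue [235, 240, 237]
236 red [86, 62, 35] blue [201, 207, 202]
237 red [75, 60, 35] blue [152, 159, 154]
238 red [70, 56, 34] blue [121, 127, 123]
239 red [60, 45, 29] blue [109, 114, 110]
240 red [45, 33, 22] blue [108, 113, 109]
241 red [38, 28, 22] blue [110, 115, 111]
```

All three brushes are in the cup (rim crossings near columns 360, 366 and 370) and none are left on the desk. Both nozzles are home with sleeves forward, and the arm is clear.

```bash
python3 -c "
from plant import sign_off
print(sign_off())"
```

```text
the job is handed in; nothing more can be done
None
```

I handed the job in at about 67 s. By the camera pictures, both nozzles are home with their sleeves forward, all three brushes stand bristles up in the cup, and I kept the arm clear of the beetles; the red nozzle had to be reseated once, and I didn't pull-test its lock after that.

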